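# Reset and lock the drying-air regulator on the steriliser bench

## Task

The regulator for the instrument-drying air is set too low: slacken the lever lock nut under its T-handle, turn the T-handle clockwise until the gauge needle stands on the set mark, and then tighten the lock nut again, firmly but without straining it: about 12 N of push at the lever's knob. Never force the T-handle while the nut is tight. Do not knock the gauge, leave the other things on the bench where they are, and take your hand away when the needle is on the mark and the nut is tight.

Things in the scene. Friction and masses are not known exactly. Their poses are not given: they have to be found in the camera images.
- regulator: Brass and grey air regulator, 200 mm tall, bolted to the bench; its copper pipes go out 100 mm to either side (its +y and -y) and down into the bench. Origin on the bench under the vertical axis of its screw and lock nut; +x points to the gauge, +z up. The bonnet's top is at z = 125 mm.
- handle (a point): Middle of the flat steel T-handle, on the axis of the adjusting screw, 200 mm above the bench. The bar is 64 mm long (along this point's y), 10 mm thick (its x), 14 mm high, on a 10 mm stem; around the stem the fingers have free room down to 155 mm above the bench. Clockwise from above raises the pressure; it drags slightly (0.06 N m) when the lock nut is slack and is locked when the nut is tight.
- knob (a point): Middle height of the upright black knob at the end of the lock nut's lever: a cylinder 16 mm in diameter, 143 to 182 mm above the bench, 80 mm from the screw's axis. It starts on the robot's side of the regulator. Clockwise from above tightens, anticlockwise loosens. Its place on the nut and how tight the nut was left (breaking loose at 2 to 10 N at the knob) differ from case to case.
- lever: Steel lever of the lock nut, 11 mm thick, 141 to 147 mm above the bench. Tight, it comes free within 0.5 rad of loosening; slack it runs free (under 1 N at the knob) and stays put. Where it comes tight shifts with the screw: after turning that clockwise, the lever must go further clockwise than at first, found by feel. From first bite to 12 N takes some 0.4 rad. Origin on the axis, at bench level.
- screw: The adjusting screw with its T-handle. Origin on its axis at bench level; it turns about its vertical z (yaw falls as it is turned clockwise), and the needle turns clockwise by the same angle.
- gauge: Round pressure gauge, 100 mm in diameter, 27 mm deep, in front (+x) of the regulator, 108 mm from the screw's axis. Origin at the centre of its face, 100 mm above the bench; its z axis is the face's normal, tilted 40 degrees from straight up, away from the robot. White dial, thin black needle, steel bezel.
- needle_tip (a point): Tip of the thin black needle, 39 mm from the dial's centre. It starts anticlockwise of the set mark by 0.55 to 1.45 rad.
- mark_tip (a point): Inner end of the set mark: a short dark wedge on a clip (10 by 9 mm) over the bezel, pointing inward, 39 mm from the dial's centre. It stays put. The needle is on the mark when its tip meets this point (within 6 mm).
- washer: Serrated steel tab washer, 52 mm across, 3 mm thick, 126 mm above the bench, between the lock nut and the screw's collar; it cannot turn, so tightening the nut does not turn the screw. The nut squeezes it against the collar: with about 40 N after tightening with 12 N at the knob.
- collar: Collar on the adjusting screw, 50 mm across, directly under the tab washer; origin on the screw's axis at bench level.
- case: Bystander: closed stainless instrument case, 96 by 186 by 48 mm. Origin at the centre of its underside.
- tray: Bystander: open stainless tray with scissors and forceps, 130 by 200 by 25 mm. Origin at the centre of its underside.
- oil: Bystander: small bottle of instrument oil, 44 mm in diameter, 115 mm tall. Origin at the centre of its underside.
- brush: Bystander: cleaning brush lying on the bench.

How it is judged:
By the outcome, as a careful person would: the job done as asked, in the order asked, and still so for the second after the job is handed in, with the robot touching nothing.
It also fails if it takes over 72 s, if anything falls off the work surface, if the arm or the gripper's body presses on something with over 40 N, if the wrist force passes 120 N, or if a joint passes its speed limit or range.

## Robot

A 6-joint arm with a two-finger parallel gripper is mounted at the origin on the work surface. World frame = base frame: x ahead of the robot, y to its left, z up, the work surface at z = 0. Lengths are in m, angles in rad, forces in N, time in s.
With the tool pointing down it reaches from about 0.25 to 0.775 m from the base axis. Payload 4 kg.
Tool frame: the origin (TCP) lies midway between the tips of the shut fingers; the grasp point (between the pads) lies 19 mm behind it; y points along the fingers, x is the direction in which the jaws open and shut, and the axes are right-handed (so a half turn about y gives the same grasp; the last joint's range is limited). The gripper opens to 94 mm and grips with 3 to 60 N. Pads are 16 mm wide; open, the fingers measure 119 mm over their backs; the gripper's body (75 mm by 177 mm) begins 78 mm behind the grasp point.
Start: joints at [1.103, 0.087, 1.371, -0, 1.684, -0.103], TCP at [0.196, 0.514, 0.206] pointing down, gripper open.
Joint ranges: [-3.1, 3.1], [-0.76, 2.03], [0.27, 2.55], [-1.08, 4.22], [0.17, 2.65], [-2.57, 2.57]. Speed limits (rad/s): [2.79, 2.79, 3.14, 3.14, 3.14, 3.14].

## Interface

Orientations are given as a unit quaternion [w, x, y, z].
In Python, from bench import r gives the robot as it stands. The module is installed in compiled form; this text tells all that it offers.
- The arm moves only by the tool arm_command, never from a script. Its argument "series" is a list of rows, each an object with "delta_pos": the shift along the tool's x, y, z in mm, a list of three; "angular": the turn, a rotation vector about the tool's x, y, z in degrees, a list of three. A call has 1 to 12 rows; each row shifts and turns the pose as measured when the row begins, along the tool's axes as they then stand; what a row does not reach is not made up. A row lasts 1/12 s, in which the tool goes at most 41.7 mm and 7.16 degrees, less where a joint would pass 70% of its speed; a pose out of reach is approached as far as the arm can. A call is refused whole if a number of a shift passes 41.7 or a number of a turn 7.16, either way. A call with a gripper value outside its range is refused whole. "gripper" is the closure in counts, from 0 (fully open) to 255 (shut), set as the call begins (left out, the last holds). The fingers move at their own pace and stop on an object; "squeeze" is the grip in N (left out, the last holds). Time passes only in rows, so rows that do not move let the fingers close. It gives the time, the measured TCP pose, the force and the opening at its end, in the units of the state.
- r.observe(): the state, without advancing time (a new reading comes with each control period).
- r.read_camera(name): name is "scene" or "side" or "wrist"; returns (picture, depth): 420x560x3 uint8, blue, green, red; 420x560 float32, m along the optical axis (not along the pixel's ray), 0 where there is no reading.
- r.camera_params(name): a dict with "fx", "fy", "cx", "cy" (pixels), "extrinsics" (4x4, takes a point from camera to world coordinates); the wrist camera has in their place "tool_from_camera" (4x4, takes a point from camera to tool coordinates, whose origin is the TCP and whose axes are the tool frame's). Camera axes: x right, y up, looking along -z (the intrinsics and any distortion apply to the point x, -y, -z); pixel columns grow to the right and rows downward; lengths in m; the calibration is good to about 2 mm. A picture is of the moment at which its call begins: read the wrist's pose just before it. camera_params takes no time and is no camera call.
- r.job_done(): hands the job in, once; it reports no verdict.
Trained networks look in the newest picture that a camera, given by its name, has taken for a name from the list of things; names that differ only in an ending like _2 or _b are one class to them, and where a whole thing is asked for, a point or a joint stands for the part that bears it (a point fixed in the world has none). Each returns a list of dicts, best first, with "confidence" (0 to 1); they miss things now and then, are a little off and sometimes report something else, mostly with a low value. They report only what shows in the picture. A call takes as long as a camera call.
- r.find_in(camera, thing): "point" ([x, y, z] in m, in the coordinates of the camera as it stood for that picture, good to about 4 mm: the middle of the surface that is visible of it).
The state is a dict: "time_s": time; "joint_positions": joint angles; "qd": joint speeds; "effort": joint torques, N m; "tcp_pos": TCP position; "ee_rot": TCP orientation; "contact_force": force on the tool from outside, world axes, zero at the start; "ft_torque": the same for the moment, N m; "finger_gap": finger opening in m.
Only numpy, scipy, OpenCV 4.12 (cv2) and the standard library are available. Lean on these libraries where they do the work, as an engineer would, in place of code of your own. Each camera call takes 0.05 s, during which the arm holds its last target.

## Working session

There is one attempt and no reset: what is moved stays moved. The work goes in short steps, Python scripts to look and compute and a tool call to move; the robot and the scene stay as the last step left them, time stands still between calls to the robot, and variables do not carry over. Pictures are saved under pics/ and viewed, and the job is handed in when it is done.

Besides the shell and the picture viewer there is one more tool, called after ">>>" as name(argument=value, ...) on one line, values as JSON. arm_command: Moves the arm, as the interface text tells. Its arguments: {"type":"object","properties":{"series":{"type":"array","items":{"type":"object","properties":{"delta_pos":{"type":"array","items":{"type":"number"}},"angular":{"type":"array","items":{"type":"number"}}}}},"gripper":{"type":"number"},"squeeze":{"type":"number"}},"required":["series"]}

```bash
mkdir -p pics; ls; cat > h.py <<'E'
from bench import r
import numpy as np, cv2
from scipy.spatial.transform import Rotation as R
def q2R(q): return R.from_quat([q[1],q[2],q[3],q[0]]).as_matrix()
def T(cam):
    p=r.camera_params(cam)
    if 'extrinsics' in p: return np.array(p['extrinsics'])
    s=r.observe(); M=np.eye(4); M[:3,:3]=q2R(s['ee_rot']); M[:3,3]=s['tcp_pos']
    return M@np.array(p['tool_from_camera'])
def w(Tm,p): return (Tm@np.append(p,1))[:3]
E
python3 - <<'E'
from h import *
print(r.observe())
for c in ['scene','side','wrist']:
    t=T(c); im,d=r.read_camera(c); cv2.imwrite(f'pics/{c}0.png',im); np.save(f'pics/{c}0d.npy',d)
    np.save(f'pics/{c}0T.npy',t)
    print(c,r.camera_params(c))
E
```

```text
pics
{'time_s': 0.0, 'joint_positions': array([ 1.10286945e+00,  8.79507371e-02,  1.37225672e+00, -1.95344542e-05,
        1.68359589e+00, -1.03103004e-01]), 'qd': array([-0.00234088, -0.00083689, -0.000777  ,  0.00015498,  0.00127736,
        0.00074769]), 'effort': array([-9.46435080e-06, -3.40185606e+01, -3.02426791e+01,  7.17873336e-02,
        3.31703515e-02, -1.58574053e-04]), 'tcp_pos': array([0.19599296, 0.51330145, 0.20430526]), 'ee_rot': array([-0.58202494,  0.58278626,  0.40031995, -0.40168529]), 'contact_force': array([-1.05868248,  0.30412703,  0.4651736 ]), 'ft_torque': array([-0.02537486,  0.06851428,  0.01285752]), 'finger_gap': 0.09397043239257477}
scene {'fx': 436.72522708576946, 'fy': 436.72522708576946, 'cx': 286.0979796591764, 'cy': 207.07713949529975, 'extrinsics': array([[-0.07252921, -0.65090344,  0.75568791,  1.488802  ],
       [ 0.99723116, -0.05979954,  0.0442043 ,  0.07742756],
       [ 0.01641706,  0.75680164,  0.65343841,  0.98418935],
       [ 0.        ,  0.        ,  0.        ,  1.        ]])}
side {'fx': 498.77680857966516, 'fy': 498.77680857966516, 'cx': 283.3210141159636, 'cy': 212.86596453016347, 'extrinsics': array([[ 0.72236475,  0.45715303, -0.51884513, -0.30111058],
       [-0.6911673 ,  0.45361586, -0.56260146, -0.89085591],
       [-0.02183858,  0.76501226,  0.64364534,  1.17146728],
       [ 0.        ,  0.        ,  0.        ,  1.        ]])}
wrist {'fx': 365.3061424364286, 'fy': 365.3061424364286, 'cx': 283.916813197789, 'cy': 215.05621559632405, 'tool_from_camera': array([[ 9.99999371e-01,  9.15060956e-04, -6.48598261e-04,
         1.15941132e-03],
       [-8.83615502e-04,  2.86556953e-01, -9.58062802e-01,
        -1.79281373e-01],
       [-6.90825522e-04,  9.58062772e-01,  2.86557581e-01,
         8.39050320e-02],
       [ 0.00000000e+00,  0.00000000e+00,  0.00000000e+00,
         1.00000000e+00]])}
```

View pics/scene0.png

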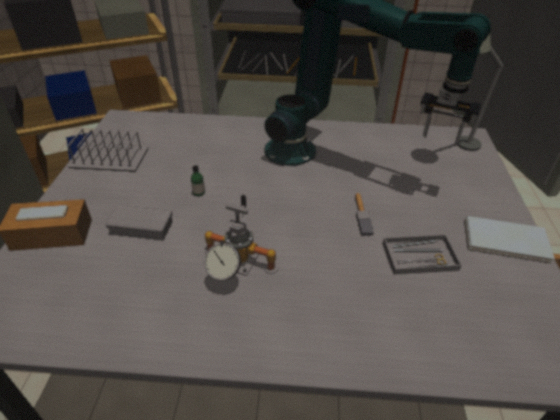

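View pics/side0.png

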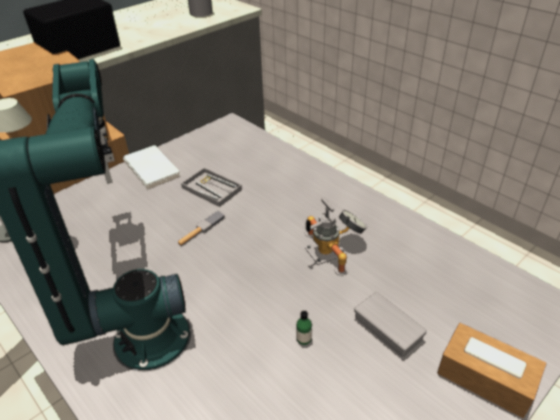

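View pics/wrist0.png

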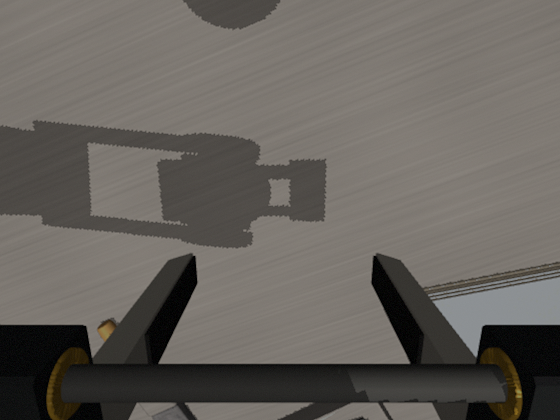

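```bash
python3 - <<'E'
from h import *
for c in ['scene','side']:
    for n in ['handle','knob','gauge','needle_tip','mark_tip','regulator','lever','oil','case','tray','brush']:
        f=r.find_in(c,n)
        print(c,n,[(np.round(w(T(c),x['point']),4).tolist(),round(x['confidence'],2)) for x in f[:2]])
print(r.observe()['time_s'])
E
```

```text
scene handle [([0.6037, -0.1114, 0.2021], 0.63)]
scene knob [([0.5273, -0.1027, 0.1628], 0.64)]
scene gauge [([0.7013, -0.1386, 0.1005], 0.79)]
scene needle_tip []
scene mark_tip [([0.3165, -0.3001, 0.0577], 0.58)]
scene regulator [([0.6329, -0.11, 0.0899], 0.93), ([0.5407, 0.4358, 0.0052], 0.6)]
scene lever [([0.5293, -0.1037, 0.1599], 0.44)]
scene oil [([0.3177, -0.2959, 0.0609], 0.55)]
scene case [([0.5217, -0.4393, 0.0496], 0.92)]
scene tray [([0.5409, 0.437, 0.0046], 0.72)]
scene brush [([0.4054, 0.2697, 0.013], 0.94)]
side handle [([0.2947, -0.3149, 0.0727], 0.47)]
side knob [([0.5253, -0.1039, 0.1485], 0.62)]
side gauge [([0.6793, -0.1535, 0.1144], 0.75)]
side needle_tip []
side mark_tip []
side regulator [([0.5878, -0.1349, 0.0771], 0.93)]
side lever []
side oil [([0.2932, -0.3144, 0.0742], 0.63)]
side case [([0.4775, -0.457, 0.0493], 0.83), ([0.2933, -0.315, 0.0714], 0.47)]
side tray [([0.5501, 0.4343, 0.0108], 0.73)]
side brush [([0.3869, 0.2624, 0.0222], 0.94)]
1.25
```

The scene shows the regulator at about (240,240), with the gauge at (222,262) facing the camera and the knob on the robot's side at (243,201). The oil bottle is at (197,180) and the case at (140,222). The side picture agrees. Some of the `find_in` results for "mark_tip" and "handle" are really the oil bottle. Next I'll plan a close look from the wrist camera.

```bash
python3 - <<'E'
from h import *
s=r.observe(); M=q2R(s['ee_rot']); print(M.round(3)); 
# angle of tool x in world
print(np.degrees(np.arctan2(M[1,0],M[0,0])), s['joint_positions'][[0,5]])
# target: tcp over regulator axis z .33, tool z along +gauge dir
for n,p in [('axis',[0.604,-0.111,0.30])]:
    d=np.array(p)-s['tcp_pos']; print('delta tool mm',(M.T@d*1000).round(0))
E
```

```text
[[ 0.357  0.    -0.934]
 [ 0.934  0.     0.357]
 [ 0.    -1.    -0.   ]]
69.09638090344092 [ 1.10287823 -0.10308498]
delta tool mm [-438.  -94. -604.]
```

```bash
cat >> h.py <<'E'
import json
def plan(tgt,xang_deg,n,start=None):
    s=r.observe(); p=np.array(s['tcp_pos']); M=q2R(s['ee_rot'])
    a=np.arctan2(M[1,0],M[0,0]); b=np.radians(xang_deg); da=(b-a)/n; dp=(np.array(tgt)-p)/n
    print('from',p.round(4),np.degrees(a).round(1),'step',np.linalg.norm(dp)*1000,np.degrees(da))
    rows=[]
    for i in range(n):
        x=np.array([np.cos(a),np.sin(a),0]);z=np.array([-np.sin(a),np.cos(a),0])
        rows.append({"delta_pos":[round(float(v)) for v in 1000*np.array([dp@x,-dp[2],dp@z])],"angular":[0,round(float(-np.degrees(da)),1),0]})
        a+=da
    for i in range(0,n,12): print(json.dumps(rows[i:i+12]))
def st():
    s=r.observe(); M=q2R(s['ee_rot']); a=np.degrees(np.arctan2(M[1,0],M[0,0]))
    print('t',round(s['time_s'],2),'p',np.array(s['tcp_pos']).round(4),'xang',a.round(1),'F',np.array(s['contact_force']).round(2),'gap',round(s['finger_gap'],4),'j',np.array(s['joint_positions']).round(2)); return s
E
python3 -c "
from h import *
plan([0.604,-0.111,0.30],-105,26)"
```

```text
from [0.1963 0.5138 0.2055] 69.1 step 28.924907609976984 -6.696014650132343
[{"delta_pos": [-17, -4, -23], "angular": [0, 6.7, 0]}, {"delta_pos": [-14, -4, -25], "angular": [0, 6.7, 0]}, {"delta_pos": [-11, -4, -26], "angular": [0, 6.7, 0]}, {"delta_pos": [-8, -4, -28], "angular": [0, 6.7, 0]}, {"delta_pos": [-5, -4, -28], "angular": [0, 6.7, 0]}, {"delta_pos": [-1, -4, -29], "angular": [0, 6.7, 0]}, {"delta_pos": [2, -4, -29], "angular": [0, 6.7, 0]}, {"delta_pos": [5, -4, -28], "angular": [0, 6.7, 0]}, {"delta_pos": [9, -4, -27], "angular": [0, 6.7, 0]}, {"delta_pos": [12, -4, -26], "angular": [0, 6.7, 0]}, {"delta_pos": [15, -4, -25], "angular": [0, 6.7, 0]}, {"delta_pos": [18, -4, -23], "angular": [0, 6.7, 0]}]
[{"delta_pos": [20, -4, -21], "angular": [0, 6.7, 0]}, {"delta_pos": [22, -4, -18], "angular": [0, 6.7, 0]}, {"delta_pos": [24, -4, -15], "angular": [0, 6.7, 0]}, {"delta_pos": [26, -4, -12], "angular": [0, 6.7, 0]}, {"delta_pos": [27, -4, -9], "angular": [0, 6.7, 0]}, {"delta_pos": [28, -4, -6], "angular": [0, 6.7, 0]}, {"delta_pos": [29, -4, -3], "angular": [0, 6.7, 0]}, {"delta_pos": [29, -4, 1], "angular": [0, 6.7, 0]}, {"delta_pos": [28, -4, 4], "angular": [0, 6.7, 0]}, {"delta_pos": [28, -4, 7], "angular": [0, 6.7, 0]}, {"delta_pos": [27, -4, 10], "angular": [0, 6.7, 0]}, {"delta_pos": [25, -4, 13], "angular": [0, 6.7, 0]}]
[{"delta_pos": [24, -4, 16], "angular": [0, 6.7, 0]}, {"delta_pos": [22, -4, 19], "angular": [0, 6.7, 0]}]
```

>>> arm_command(series=[{"delta_pos": [-17, -6, -23], "angular": [0, 6.7, 0]}, {"delta_pos": [-14, -6, -25], "angular": [0, 6.7, 0]}, {"delta_pos": [-11, -6, -26], "angular": [0, 6.7, 0]}, {"delta_pos": [-8, -6, -28], "angular": [0, 6.7, 0]}, {"delta_pos": [-5, -6, -28], "angular": [0, 6.7, 0]}, {"delta_pos": [-1, -6, -29], "angular": [0, 6.7, 0]}, {"delta_pos": [2, -6, -29], "angular": [0, 6.7, 0]}, {"delta_pos": [5, -6, -28], "angular": [0, 6.7, 0]}, {"delta_pos": [9, -6, -27], "angular": [0, 6.7, 0]}, {"delta_pos": [12, -6, -26], "angular": [0, 6.7, 0]}, {"delta_pos": [15, -6, -25], "angular": [0, 6.7, 0]}, {"delta_pos": [18, -6, -23], "angular": [0, 6.7, 0]}])

```text
time_s: 2.25
tcp_pos: [0.3802, 0.2108, 0.2784]
ee_rot: [-0.701, 0.702, -0.089, 0.089]
contact_force: [0.5, -0.4, 0.7]
finger_gap: 0.094
```

```bash
python3 -c "
from h import *
st();plan([0.604,-0.111,0.30],-105,16)"
```

```text
t 2.25 p [0.3802 0.2108 0.2784] xang -14.5 F [ 0.45 -0.38  0.67] gap 0.094 j [ 0.38 -0.17  1.48 -0.    1.84  0.63]
from [0.3802 0.2108 0.2784] -14.5 step 24.536597038569795 -5.658575011427554
[{"delta_pos": [19, -1, -16], "angular": [0, 5.7, 0]}, {"delta_pos": [20, -1, -14], "angular": [0, 5.7, 0]}, {"delta_pos": [21, -1, -12], "angular": [0, 5.7, 0]}, {"delta_pos": [22, -1, -10], "angular": [0, 5.7, 0]}, {"delta_pos": [23, -1, -8], "angular": [0, 5.7, 0]}, {"delta_pos": [24, -1, -5], "angular": [0, 5.7, 0]}, {"delta_pos": [24, -1, -3], "angular": [0, 5.7, 0]}, {"delta_pos": [24, -1, 0], "angular": [0, 5.7, 0]}, {"delta_pos": [24, -1, 2], "angular": [0, 5.7, 0]}, {"delta_pos": [24, -1, 4], "angular": [0, 5.7, 0]}, {"delta_pos": [24, -1, 7], "angular": [0, 5.7, 0]}, {"delta_pos": [23, -1, 9], "angular": [0, 5.7, 0]}]
[{"delta_pos": [22, -1, 11], "angular": [0, 5.7, 0]}, {"delta_pos": [21, -1, 13], "angular": [0, 5.7, 0]}, {"delta_pos": [19, -1, 15], "angular": [0, 5.7, 0]}, {"delta_pos": [18, -1, 17], "angular": [0, 5.7, 0]}]
```

Tracking is accurate.

>>> arm_command(series=[{"delta_pos": [19, -2, -16], "angular": [0, 5.7, 0]}, {"delta_pos": [20, -2, -14], "angular": [0, 5.7, 0]}, {"delta_pos": [21, -2, -12], "angular": [0, 5.7, 0]}, {"delta_pos": [22, -2, -10], "angular": [0, 5.7, 0]}, {"delta_pos": [23, -2, -8], "angular": [0, 5.7, 0]}, {"delta_pos": [24, -2, -5], "angular": [0, 5.7, 0]}, {"delta_pos": [24, -1, -3], "angular": [0, 5.7, 0]}, {"delta_pos": [24, -1, 0], "angular": [0, 5.7, 0]}, {"delta_pos": [24, -1, 2], "angular": [0, 5.7, 0]}, {"delta_pos": [24, -1, 4], "angular": [0, 5.7, 0]}, {"delta_pos": [24, -1, 7], "angular": [0, 5.7, 0]}, {"delta_pos": [23, -1, 9], "angular": [0, 5.7, 0]}])

```text
time_s: 3.25
tcp_pos: [0.5456, -0.0504, 0.3021]
ee_rot: [0.517, -0.512, 0.483, -0.487]
contact_force: [1.0, 0.5, 0.3]
finger_gap: 0.0942
```

>>> arm_command(series=[{"delta_pos": [22, -1, 11], "angular": [0, 5.7, 0]}, {"delta_pos": [21, -1, 13], "angular": [0, 5.7, 0]}, {"delta_pos": [19, -1, 15], "angular": [0, 5.7, 0]}, {"delta_pos": [18, -1, 17], "angular": [0, 5.7, 0]}, {"delta_pos": [0, 0, 0]}])

```text
$.series[4]: bad value
```

```bash
python3 - <<'E'
from h import *
st(); t=T('wrist'); im,d=r.read_camera('wrist'); cv2.imwrite('pics/w1.png',im); np.save('pics/w1d.npy',d); np.save('pics/w1T.npy',t)
for n in ['handle','knob','gauge','needle_tip','mark_tip','regulator','lever']:
    f=r.find_in('wrist',n)
    print(n,[(np.round(w(t,x['point']),4).tolist(),round(x['confidence'],2)) for x in f[:2]])
E
```

```text
t 3.25 p [ 0.5456 -0.0504  0.3021] xang -86.7 F [0.98 0.49 0.33] gap 0.0942 j [-0.2   0.08  1.19  0.    1.86  1.32]
handle [([0.5981, -0.1104, 0.2057], 0.61)]
knob [([0.5317, -0.1039, 0.1534], 0.85)]
gauge [([0.6937, -0.1378, 0.1076], 0.94), ([0.6593, -0.1454, 0.1298], 0.68)]
needle_tip []
mark_tip [([0.6603, -0.1429, 0.1319], 0.52)]
regulator [([0.6328, -0.1129, 0.1011], 0.8)]
lever [([0.5375, -0.1084, 0.1448], 0.85)]
```

View pics/w1.png

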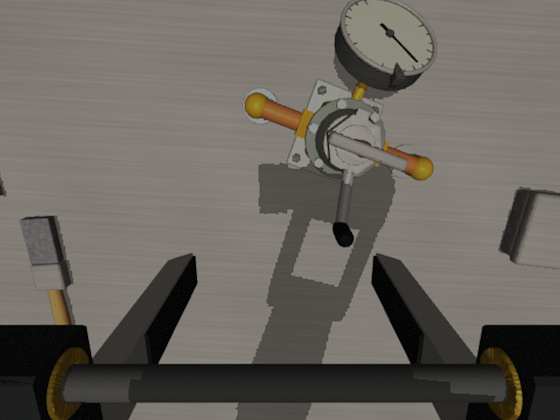

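The wrist view shows the dial centre at about (388,33), the needle tip at (417,62) and the mark clip at (398,76). The T-handle bar runs from (333,138) to (410,166), and the knob is at (343,233). Next I'll turn these into positions.

```bash
python3 - <<'E'
from h import *
im=cv2.imread('pics/w1.png'); c=im[0:260,230:450]; cv2.imwrite('pics/w1c.png',cv2.resize(c,None,fx=2.3,fy=2.3,interpolation=cv2.INTER_CUBIC))
c=im[0:100,325:445]; cv2.imwrite('pics/w1g.png',cv2.resize(c,None,fx=6,fy=6,interpolation=cv2.INTER_CUBIC))
d=np.load('pics/w1d.npy');t=np.load('pics/w1T.npy');p=r.camera_params('wrist')
def P(u,v):
    z=d[v,u]; return w(t,[(u-p['cx'])/p['fx']*z,-(v-p['cy'])/p['fy']*z,-z])
vs,us=np.mgrid[0:420,0:560]
z=d; X=np.stack([(us-p['cx'])/p['fx']*z,-(vs-p['cy'])/p['fy']*z,-z,np.ones_like(z)],-1)@t.T
W=X[...,:3]
reg=np.zeros(z.shape,bool); reg[100:200,290:440]=1
m=reg&(W[...,2]>.195)&(W[...,2]<.22); q=W[m]; c0=q[:,:2].mean(0); u,s,vt=np.linalg.svd(q[:,:2]-c0); 
pr=(q[:,:2]-c0)@vt[0]; print('bar',m.sum(),c0,'dir',vt[0],np.degrees(np.arctan2(vt[0][1],vt[0][0])),pr.min(),pr.max(),'mid',c0+vt[0]*(pr.min()+pr.max())/2,q[:,2].mean(), 'width',np.ptp((q[:,:2]-c0)@vt[1]))
reg[:]=0; reg[200:250,320:370]=1
m=reg&(W[...,2]>.172)&(W[...,2]<.19); q=W[m]; print('knob top',m.sum(),q.mean(0))
# washer/bonnet disc
# dial plane
cc=np.array([388,33]); m=(np.hypot(us-388,vs-33)<32); q=W[m&(d>0)]; c1=np.median(q,0); u,s,vt=np.linalg.svd(q-c1,full_matrices=False); n=vt[2]*np.sign(vt[2][2]); print('dial',c1,n,np.degrees(np.arccos(n[2])),np.degrees(np.arctan2(n[1],n[0])),'res',np.abs((q-c1)@n).mean())
for uv in [(388,33),(417,62),(398,67),(398,76)]: print(uv,P(*uv))
E
```

```text
bar 1134 [ 0.6015617  -0.10788178] dir [0.28986071 0.95706884] 73.1503828661157 -0.03304838375343694 0.03076116234123038 mid [ 0.60123022 -0.10897629] 0.20641743341626173 width 0.010031665198290872
knob top 270 [ 0.52291151 -0.10302098  0.18020387]
dial [ 0.70395006 -0.13959232  0.09755275] [ 0.6166667  -0.18545675  0.7650673 ] 40.087020092539554 -16.738169452254926 res 0.0006384026651954944
(388, 33) [ 0.70323918 -0.13874702  0.10100768]
(417, 62) [ 0.677791   -0.16613891  0.11350548]
(398, 67) [ 0.67083138 -0.1452144   0.12691626]
(398, 76) [ 0.66212563 -0.14306939  0.13825807]
```

View pics/w1c.png

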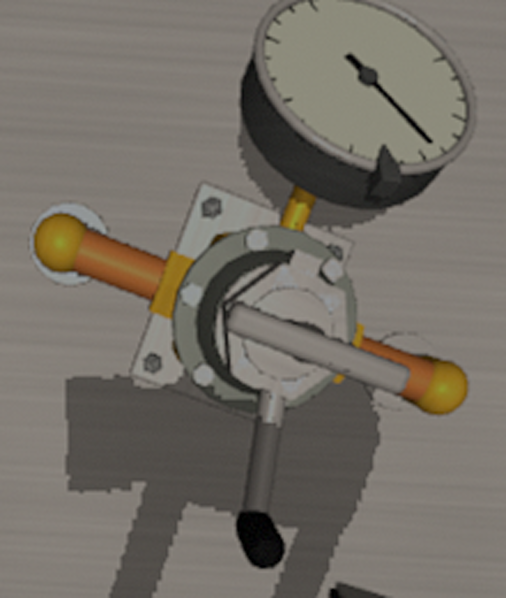

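View pics/w1g.png

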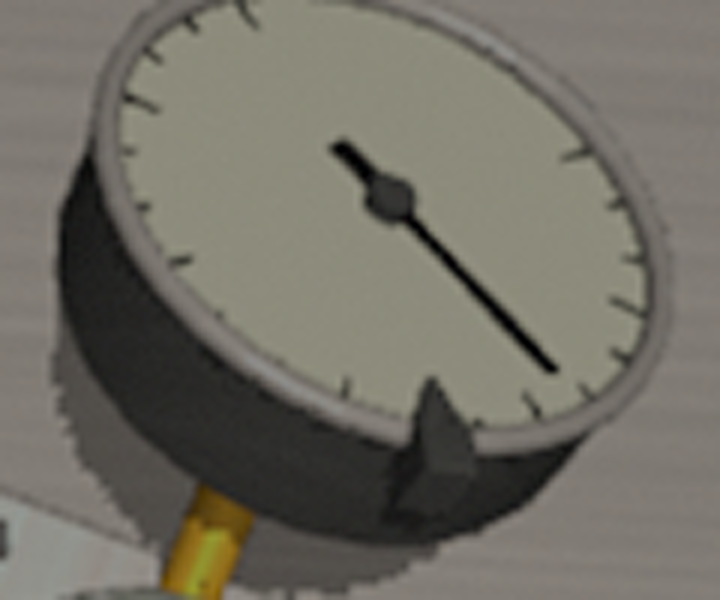

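```bash
cat >> h.py <<'E'
def dialang(t,uvs,c=None,n=None,lift=0.0):
    p=r.camera_params('wrist'); out=[]
    for (u,v) in uvs:
        ray=t[:3,:3]@np.array([(u-p['cx'])/p['fx'],-(v-p['cy'])/p['fy'],-1]); o=t[:3,3]
        k=((c+n*lift-o)@n)/(ray@n); out.append(o+k*ray)
    return out
E
python3 - <<'E'
from h import *
t=np.load('pics/w1T.npy'); n=np.array([0.6167,-.1855,.7651]); n/=np.linalg.norm(n); c1=np.array([.70395,-.1396,.0976])
for lift in (0,.003):
    C,N,M=dialang(t,[(390,33),(417.2,62),(397,63.3)],c1,n,lift)
    a=N-C;b=M-C
    print(C,np.linalg.norm(a),np.linalg.norm(b), np.arctan2(np.cross(b,a)@n,a@b))
yaw=np.arctan2(n[1],n[0]); ax=C-np.array([np.cos(yaw),np.sin(yaw),0])*.108
print('axis from gauge',ax,np.degrees(yaw))
E
```

```text
[ 0.70414903 -0.14166627  0.09693861] 0.039256865446688445 0.037279416286308355 0.5951622453906009
[ 0.70315965 -0.14039956  0.10196446] 0.03874458208892095 0.03679293769629716 0.5951622453906003
axis from gauge [ 0.59973706 -0.10929061  0.10196446] -16.74100065102482
```

The needle is about 0.6 rad anticlockwise of the mark. The axis is at (0.601,-0.109), the bar runs at 73° and the lever points at 175.6°. All three match the given sizes. I'll straddle the knob next.

```bash
python3 -c "
from h import *
st();plan([0.521,-0.103,0.152],-94.4,7)"
```

```text
t 3.65 p [ 0.5447 -0.0482  0.3024] xang -86.2 F [-0.43 -0.51 -0.04] gap 0.0942 j [-0.19  0.08  1.19  0.    1.86  1.31]
from [ 0.5447 -0.0482  0.3024] -86.2 step 23.11915293170179 -1.165608354128325
[{"delta_pos": [8, 21, -4], "angular": [0, 1.2, 0]}, {"delta_pos": [8, 21, -4], "angular": [0, 1.2, 0]}, {"delta_pos": [8, 21, -4], "angular": [0, 1.2, 0]}, {"delta_pos": [8, 21, -3], "angular": [0, 1.2, 0]}, {"delta_pos": [8, 21, -3], "angular": [0, 1.2, 0]}, {"delta_pos": [8, 21, -3], "angular": [0, 1.2, 0]}, {"delta_pos": [8, 21, -3], "angular": [0, 1.2, 0]}]
```

>>> arm_command(series=[{"delta_pos": [18, 15, -8], "angular": [0, 3, 0]}, {"delta_pos": [18, 15, -8], "angular": [0, 3, 0]}, {"delta_pos": [17, 15, -8], "angular": [0, 2.2, 0]}, {"delta_pos": [0, 25, 0], "angular": [0, 0, 0]}, {"delta_pos": [0, 0, 0], "angular": [0, 0, 0]}], gripper=0)

```text
time_s: 4.07
tcp_pos: [0.5215, -0.098, 0.2334]
ee_rot: [-0.486, 0.477, -0.514, 0.522]
contact_force: [-1.0, 0.0, -0.7]
finger_gap: 0.094
```

```bash
python3 -c "
from h import *
st();plan([0.521,-0.103,0.152],-94.4,4)"
```

```text
t 4.07 p [ 0.5215 -0.098   0.2334] xang -94.2 F [-1.02  0.03 -0.7 ] gap 0.094 j [-0.3   0.03  1.38  0.    1.72  1.35]
from [ 0.5215 -0.098   0.2334] -94.2 step 20.38683453937921 -0.05943558615009454
[{"delta_pos": [1, 20, 0], "angular": [0, 0.1, 0]}, {"delta_pos": [1, 20, 0], "angular": [0, 0.1, 0]}, {"delta_pos": [1, 20, 0], "angular": [0, 0.1, 0]}, {"delta_pos": [1, 20, 0], "angular": [0, 0.1, 0]}]
```

>>> arm_command(series=[{"delta_pos": [2, 20, 0], "angular": [0, 0, 0]}, {"delta_pos": [1, 20, 0], "angular": [0, 0, 0]}, {"delta_pos": [1, 20, 0], "angular": [0, 0, 0]}, {"delta_pos": [1, 20, 0], "angular": [0, 0, 0]}, {"delta_pos": [0, 0, 0], "angular": [0, 0, 0]}])

```text
time_s: 4.48
tcp_pos: [0.5244, -0.0995, 0.1582]
ee_rot: [-0.49, 0.477, -0.509, 0.523]
contact_force: [-0.8, -0.0, -0.9]
finger_gap: 0.0938
```

>>> arm_command(series=[{"delta_pos": [0, 0, 0], "angular": [0, 0, 0]}, {"delta_pos": [0, 0, 0], "angular": [0, 0, 0]}, {"delta_pos": [0, 0, 0], "angular": [0, 0, 0]}, {"delta_pos": [0, 0, 0], "angular": [0, 0, 0]}, {"delta_pos": [0, 0, 0], "angular": [0, 0, 0]}], gripper=180, squeeze=10)

```text
time_s: 4.9
tcp_pos: [0.5276, -0.098, 0.1663]
ee_rot: [-0.493, 0.476, -0.504, 0.525]
contact_force: [0.7, -0.6, -0.7]
finger_gap: 0.064
```

```bash
python3 -c "
from h import *
st()
t=T('wrist');im,d=r.read_camera('wrist'); cv2.imwrite('pics/w2.png',im); np.save('pics/w2d.npy',d);np.save('pics/w2T.npy',t)"
```

```text
t 4.9 p [ 0.5276 -0.098   0.1663] xang -93.4 F [ 0.66 -0.58 -0.75] gap 0.064 j [-0.29  0.04  1.5   0.01  1.57  1.34]
```

View pics/w2.png

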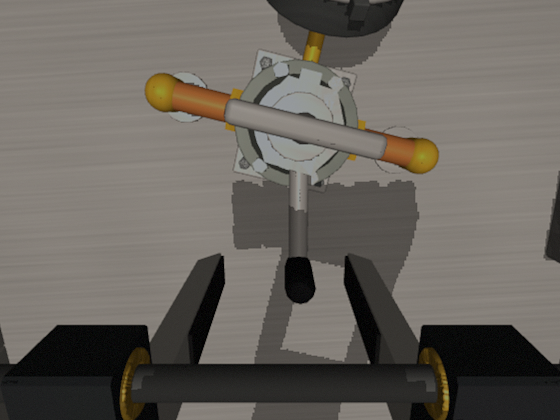

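The wrist picture shows the knob at (300,280) between the fingers, slightly right of their middle at about 284. "Zero" rows drift upward, so I'll measure the offset and correct for it.

```bash
cat >> h.py <<'E'
def cloud(d,t,cam='wrist'):
    p=r.camera_params(cam); vs,us=np.mgrid[0:420,0:560]
    return (np.stack([(us-p['cx'])/p['fx']*d,-(vs-p['cy'])/p['fy']*d,-d,np.ones_like(d)],-1)@t.T)[...,:3]
def tilt():
    M=q2R(r.observe()['ee_rot'])
    # rotation vec in tool frame to bring tool y to world -z
    v=M.T@np.array([0,0,-1.]); c=np.cross([0,1,0],v); print('tilt fix deg (tool)',np.degrees(c).round(2))
E
python3 - <<'E'
from h import *
tilt(); d=np.load('pics/w2d.npy');t=np.load('pics/w2T.npy'); W=cloud(d,t)
q=W[250:310,270:330].reshape(-1,3); q=q[(q[:,2]>.172)&(q[:,2]<.2)]; print(q.mean(0),len(q),q.min(0),q.max(0))
top=q[q[:,2]>.179]; print('top',top.mean(0),len(top),top[:,0].min(),top[:,0].max(),top[:,1].min(),top[:,1].max())
s=r.observe();M=q2R(s['ee_rot'])
q=W[55:200,180:420].reshape(-1,3); q=q[(q[:,2]>.195)&(q[:,2]<.22)];print('bar',q.mean(0), (q.min(0)+q.max(0))/2)
E
```

```text
tilt fix deg (tool) [-2.15  0.    0.16]
[ 0.52371756 -0.10416432  0.18006684] 813 [ 0.51465883 -0.11202556  0.17201633] [ 0.52967744 -0.09639635  0.18398521]
top [ 0.52258326 -0.10428203  0.18145737] 604 0.5148537212390056 0.5295477491091876 -0.11157211629408222 -0.09695833243565713
bar [ 0.60147254 -0.10890552  0.2065204 ] [ 0.6011991  -0.10948483  0.20596728]
```

>>> arm_command(series=[{"delta_pos": [4, 7, -4], "angular": [-1.2, 0, 0]}, {"delta_pos": [4, 7, -3], "angular": [-1.2, 0.5, 0]}, {"delta_pos": [0, 3, -1], "angular": [-0.5, 0, 0]}])

```text
time_s: 5.2
tcp_pos: [0.52, -0.1067, 0.1509]
ee_rot: [0.478, -0.486, 0.519, -0.515]
contact_force: [-0.4, -1.4, 0.2]
finger_gap: 0.0402
```

```bash
python3 -c "
from h import *
st();tilt();plan([0.522,-0.1043,0.152],-93.6,1)"
```

```text
t 5.2 p [ 0.52   -0.1067  0.1509] xang -94.0 F [-0.36 -1.36  0.16] gap 0.0402 j [-0.3   0.07  1.5  -0.01  1.59  1.34]
tilt fix deg (tool) [ 0.71 -0.    0.24]
from [ 0.52   -0.1067  0.1509] -94.0 step 3.3138329124286714 0.366428649152623
[{"delta_pos": [-3, -1, 2], "angular": [0, -0.4, 0]}]
```

>>> arm_command(series=[{"delta_pos": [-2, 1, 2], "angular": [0, -0.4, 0]}, {"delta_pos": [0, 1, 0], "angular": [0, 0, 0]}, {"delta_pos": [0, 1, 0], "angular": [0, 0, 0]}], gripper=255, squeeze=6)

```text
time_s: 5.45
tcp_pos: [0.5215, -0.1052, 0.145]
ee_rot: [0.479, -0.489, 0.519, -0.512]
contact_force: [-0.7, 0.2, 0.2]
finger_gap: 0.0201
```

```bash
python3 -c "
from h import *
st();tilt()"
```

```text
t 5.45 p [ 0.5215 -0.1052  0.145 ] xang -93.6 F [-0.7   0.19  0.23] gap 0.0201 j [-0.3   0.08  1.5  -0.01  1.58  1.33]
tilt fix deg (tool) [ 1.01 -0.    0.17]
```

>>> arm_command(series=[{"delta_pos": [0, -4, 0], "angular": [0.5, 0, 0]}, {"delta_pos": [0, 0, 0], "angular": [0.4, 0, 0]}])

```text
time_s: 5.62
tcp_pos: [0.5209, -0.1058, 0.1471]
ee_rot: [0.482, -0.486, 0.516, -0.515]
contact_force: [-0.8, -0.2, 5.4]
finger_gap: 0.016
```

```bash
python3 -c "
from h import *
st();tilt()"
```

```text
t 5.62 p [ 0.5209 -0.1058  0.1471] xang -93.6 F [-0.8  -0.23  5.39] gap 0.016 j [-0.3   0.07  1.51 -0.01  1.57  1.33]
tilt fix deg (tool) [ 0.27 -0.    0.23]
```

>>> arm_command(series=[{"delta_pos": [4, 0, 0.2], "angular": [0, -2.9, 0]}, {"delta_pos": [4, 0, 0.2], "angular": [0, -2.9, 0]}, {"delta_pos": [4, 0, 0.2], "angular": [0, -2.9, 0]}])

```text
time_s: 5.87
tcp_pos: [0.5216, -0.1103, 0.1471]
ee_rot: [0.527, -0.522, 0.478, -0.471]
contact_force: [0.7, 4.5, -2.1]
finger_gap: 0.0158
```

```bash
cat >> h.py <<'E'
AX=np.array([.6013,-.1092])
def lev():
    s=st(); tilt(); v=np.array(s['tcp_pos'])[:2]-AX; a=np.arctan2(v[1],v[0]); F=np.array(s['contact_force'])
    tn=np.array([-np.sin(a),np.cos(a)]); print('lever ang',np.degrees(a)%360,'r',np.linalg.norm(v),'Ft(ccw+)',F[:2]@tn,'Fr',F[:2]@v/np.linalg.norm(v),'xang ideal',(np.degrees(a)%360)-270)
E
python3 -c "
from h import *
lev()"
```

```text
t 5.87 p [ 0.5216 -0.1103  0.1471] xang -84.3 F [ 0.73  4.46 -2.08] gap 0.0158 j [-0.32  0.07  1.5   0.01  1.57  1.15]
tilt fix deg (tool) [ 0.05  0.   -0.67]
lever ang 180.77269760196748 r 0.07965773162509439 Ft(ccw+) -4.447549951779541 Fr -0.7868079579062945 xang ideal -89.22730239803252
```

>>> arm_command(series=[{"delta_pos": [6, 0, 0.2], "angular": [0, -2, 0]}, {"delta_pos": [6, 0, 0.2], "angular": [0, -2, 0]}, {"delta_pos": [6, 0, 0.2], "angular": [0, -3, 0]}, {"delta_pos": [6, 0, 0.2], "angular": [0, -4, 0]}, {"delta_pos": [6, 0, 0.2], "angular": [0, -4, 0]}])

```text
time_s: 6.28
tcp_pos: [0.524, -0.1274, 0.1468]
ee_rot: [0.594, -0.577, 0.406, -0.386]
contact_force: [-2.9, 2.7, -0.4]
finger_gap: 0.016
```

```bash
python3 -c "
from h import *
lev()"
```

```text
t 6.28 p [ 0.524  -0.1274  0.1468] xang -68.1 F [-2.88  2.7  -0.39] gap 0.016 j [-0.36  0.1   1.48  0.03  1.59  0.83]
tilt fix deg (tool) [-0.25  0.   -2.05]
lever ang 193.2810697563994 r 0.07938817837816711 Ft(ccw+) -3.2925631339083465 Fr 2.1837017310659412 xang ideal -76.7189302436006
```

>>> arm_command(series=[{"delta_pos": [7, 0, 1.5], "angular": [0, -2, -1]}, {"delta_pos": [7, 0, 1.5], "angular": [0, -3, -1]}, {"delta_pos": [7, 0, 1.5], "angular": [0, -4, -0.5]}, {"delta_pos": [7, 0, 1], "angular": [0, -4, 0]}])

```text
time_s: 6.62
tcp_pos: [0.5323, -0.1478, 0.1467]
ee_rot: [-0.627, 0.631, -0.326, 0.32]
contact_force: [-3.9, 0.5, -0.0]
finger_gap: 0.0158
```

```bash
python3 -c "
from h import *
lev()"
```

```text
t 6.62 p [ 0.5323 -0.1478  0.1467] xang -54.4 F [-3.95  0.5  -0.01] gap 0.0158 j [-0.37  0.12  1.45 -0.    1.58  0.58]
tilt fix deg (tool) [ 0.46  0.   -0.29]
lever ang 209.2336629098489 r 0.07912463163316794 Ft(ccw+) -2.360754795150566 Fr 3.2004529100306294 xang ideal -60.7663370901511
```

>>> arm_command(series=[{"delta_pos": [7, 0, -1], "angular": [0, -1, 0]}, {"delta_pos": [7, 0, -0.5], "angular": [0, -3, 0]}, {"delta_pos": [7, 0, 0], "angular": [0, -4, 0]}, {"delta_pos": [5, 0, 0], "angular": [0, -4, 0]}, {"delta_pos": [0, 0, 0], "angular": [0, 0, 0]}])

```text
time_s: 7.03
tcp_pos: [0.5446, -0.1655, 0.1468]
ee_rot: [0.662, -0.66, 0.257, -0.246]
contact_force: [1.3, -1.1, -3.0]
finger_gap: 0.0161
```

```bash
python3 -c "
from h import *
lev()"
```

```text
t 7.03 p [ 0.5446 -0.1655  0.1468] xang -41.6 F [ 1.26 -1.07 -3.04] gap 0.0161 j [-0.4   0.16  1.41  0.    1.59  0.33]
tilt fix deg (tool) [ 0.21  0.   -0.88]
lever ang 224.82535137675 r 0.07989759530760307 Ft(ccw+) 1.6516007764070177 Fr -0.1415152627257488 xang ideal -45.17464862324999
```

The lever is about 48° off its starting angle and running free. I'll release it and go to the T-handle.

>>> arm_command(series=[{"delta_pos": [0, 0, 0], "angular": [0, 0, -0.5]}, {"delta_pos": [0, 0, 0], "angular": [0, 0, -0.4]}, {"delta_pos": [0, -2, 0], "angular": [0, 0, 0]}, {"delta_pos": [0, -30, 0], "angular": [0, 0, 0]}, {"delta_pos": [0, -35, 0], "angular": [0, 0, 0]}, {"delta_pos": [0, -35, 0], "angular": [0, 0, 0]}], gripper=120)

```text
time_s: 7.53
tcp_pos: [0.5395, -0.1617, 0.2431]
ee_rot: [-0.66, 0.661, -0.259, 0.247]
contact_force: [0.6, -0.5, 0.6]
finger_gap: 0.0491
```

```bash
python3 -c "
from h import *
st();tilt();plan([0.6013,-0.1092,0.235],-16.9,5)"
```

```text
t 7.53 p [ 0.5395 -0.1617  0.2431] xang -41.9 F [ 0.6  -0.5   0.56] gap 0.0491 j [-0.39  0.13  1.25 -0.    1.78  0.34]
tilt fix deg (tool) [ 0.48  0.   -0.9 ]
from [ 0.5395 -0.1617  0.2431] -41.9 step 16.295664708267857 5.005949399142585
[{"delta_pos": [2, 2, 16], "angular": [0, -5.0, 0]}, {"delta_pos": [4, 2, 16], "angular": [0, -5.0, 0]}, {"delta_pos": [5, 2, 15], "angular": [0, -5.0, 0]}, {"delta_pos": [6, 2, 15], "angular": [0, -5.0, 0]}, {"delta_pos": [8, 2, 14], "angular": [0, -5.0, 0]}]
```

>>> arm_command(series=[{"delta_pos": [2, 0, 16], "angular": [0.2, -5.0, -0.4]}, {"delta_pos": [4, 0, 16], "angular": [0.2, -5.0, -0.4]}, {"delta_pos": [5, 0, 15], "angular": [0, -5.0, 0]}, {"delta_pos": [6, 0, 15], "angular": [0, -5.0, 0]}, {"delta_pos": [8, 0, 14], "angular": [0, -5.0, 0]}, {"delta_pos": [0, 0, 0], "angular": [0, 0, 0]}])

```text
time_s: 8.03
tcp_pos: [0.607, -0.1084, 0.2624]
ee_rot: [-0.699, 0.701, -0.089, 0.109]
contact_force: [-0.3, -0.3, 0.3]
finger_gap: 0.0502
```

```bash
python3 - <<'E'
from h import *
st();tilt();plan([0.6013,-0.1092,0.183],-16.9,3)
t=T('wrist');im,d=r.read_camera('wrist'); cv2.imwrite('pics/w3.png',im); np.save('pics/w3d.npy',d);np.save('pics/w3T.npy',t)
W=cloud(d,t); q=W.reshape(-1,3); m=(q[:,2]>.198)&(q[:,2]<.213)&(np.hypot(q[:,0]-.6013,q[:,1]+.1092)<.038); q=q[m]
c=q[:,:2].mean(0);u,s,v=np.linalg.svd(q[:,:2]-c,full_matrices=False); print(len(q),c,np.degrees(np.arctan2(v[0,1],v[0,0])))
E
```

```text
t 8.03 p [ 0.607  -0.1084  0.2624] xang -16.1 F [-0.34 -0.32  0.29] gap 0.0502 j [-0.27  0.21  1.12 -0.    1.78  0.01]
tilt fix deg (tool) [-0.01  0.    1.67]
from [ 0.607  -0.1084  0.2624] -16.1 step 26.54627769933286 -0.26574293236225155
[{"delta_pos": [-2, 26, -1], "angular": [0, 0.3, 0]}, {"delta_pos": [-2, 26, -1], "angular": [0, 0.3, 0]}, {"delta_pos": [-2, 26, -1], "angular": [0, 0.3, 0]}]
1257 [ 0.60180886 -0.10708153] -107.0144765822658
```

View pics/w3.png

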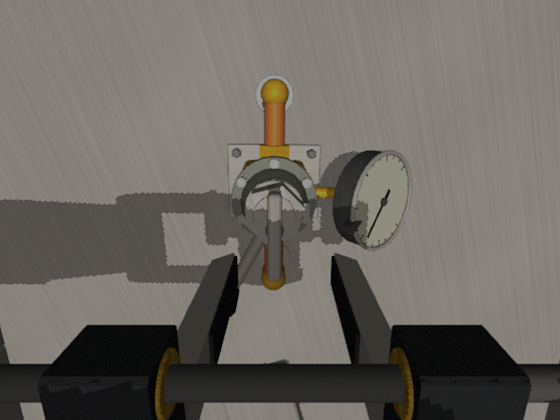

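The wrist picture shows the bar upright at (274,200–280) between the open fingers, and the gauge clear on the right at (384,201). I'll go down and grip.

>>> arm_command(series=[{"delta_pos": [-2, 26, 0], "angular": [0, 0.4, 0.8]}, {"delta_pos": [-2, 26, 0], "angular": [0, 0.2, 0.8]}, {"delta_pos": [-2, 26, 0], "angular": [0, 0.2, 0]}])

```text
time_s: 8.33
tcp_pos: [0.6043, -0.1101, 0.1931]
ee_rot: [-0.697, 0.7, -0.102, 0.115]
contact_force: [-0.4, -0.3, -0.8]
finger_gap: 0.05
```

```bash
python3 -c "
from h import *
st();tilt();plan([0.6013,-0.1092,0.183],-16.9,1)"
```

```text
t 8.33 p [ 0.6043 -0.1101  0.1931] xang -17.6 F [-0.4  -0.32 -0.75] gap 0.05 j [-0.27  0.22  1.25 -0.    1.66  0.04]
tilt fix deg (tool) [ 0.09 -0.    1.08]
from [ 0.6043 -0.1101  0.1931] -17.6 step 10.533867687155464 0.7441930986669802
[{"delta_pos": [-3, 10, 0], "angular": [0, -0.7, 0]}]
```

>>> arm_command(series=[{"delta_pos": [-2, 6, 0], "angular": [0, 0, 0.7]}, {"delta_pos": [-1, 2, 0], "angular": [0, 0, 0.4]}, {"delta_pos": [0, 0, 0], "angular": [0, 0, 0]}], gripper=255, squeeze=20)

```text
time_s: 8.58
tcp_pos: [0.596, -0.1099, 0.179]
ee_rot: [-0.698, 0.699, -0.116, 0.106]
contact_force: [0.2, -0.1, 0.3]
finger_gap: 0.0328
```

```bash
python3 -c "
from h import *
st();tilt();plan([0.6013,-0.1092,0.183],-16.9,1)"
```

```text
t 8.58 p [ 0.596  -0.1099  0.179 ] xang -18.1 F [ 0.2  -0.13  0.29] gap 0.0328 j [-0.27  0.23  1.26 -0.    1.67  0.04]
tilt fix deg (tool) [ 0.18  0.   -0.81]
from [ 0.596  -0.1099  0.179 ] -18.1 step 6.7085434499643855 1.1725496569053455
[{"delta_pos": [5, -4, 2], "angular": [0, -1.2, 0]}]
```

>>> arm_command(series=[{"delta_pos": [3, -2, 1], "angular": [0, -0.8, -0.3]}, {"delta_pos": [0, 0, 0], "angular": [0, 0, 0]}, {"delta_pos": [0, 0, 0], "angular": [0, 0, 0]}, {"delta_pos": [0, 0, 0], "angular": [0, 0, 0]}])

```text
time_s: 8.92
tcp_pos: [0.6008, -0.1113, 0.1864]
ee_rot: [-0.698, 0.7, -0.107, 0.106]
contact_force: [-1.3, 0.1, -5.9]
finger_gap: 0.0097
```

```bash
python3 -c "
from h import *
st();tilt()"
```

```text
t 8.92 p [ 0.6008 -0.1113  0.1864] xang -17.3 F [-1.26  0.1  -5.92] gap 0.0097 j [-0.27  0.23  1.25 -0.    1.67  0.03]
tilt fix deg (tool) [ 0.17  0.   -0.1 ]
```

>>> arm_command(series=[{"delta_pos": [0, 2, 0], "angular": [0, 4, 0]}, {"delta_pos": [0, 1, 0], "angular": [0, 5, 0]}, {"delta_pos": [0, 0, 0], "angular": [0, 5, 0]}, {"delta_pos": [0, 0, 0], "angular": [0, 5, 0]}, {"delta_pos": [0, 0, 0], "angular": [0, 5, 0]}, {"delta_pos": [0, 0, 0], "angular": [0, 4, 0]}, {"delta_pos": [0, 0, 0], "angular": [0, 0, 0]}])

```text
time_s: 9.5
tcp_pos: [0.6006, -0.1111, 0.1864]
ee_rot: [-0.648, 0.651, -0.28, 0.28]
contact_force: [-0.7, 0.5, -1.7]
finger_gap: 0.0094
```

```bash
python3 - <<'E'
from h import *
print(st()['ft_torque']);tilt()
t=T('wrist');im,d=r.read_camera('wrist'); cv2.imwrite('pics/w4.png',im); np.save('pics/w4d.npy',d);np.save('pics/w4T.npy',t)
E
```

```text
t 9.5 p [ 0.6006 -0.1111  0.1864] xang -46.6 F [-0.69  0.52 -1.73] gap 0.0094 j [-0.27  0.23  1.25 -0.    1.67  0.54]
[-0.0499738   0.12233632 -0.1045202 ]
tilt fix deg (tool) [ 0.21 -0.    0.07]
```

View pics/w4.png

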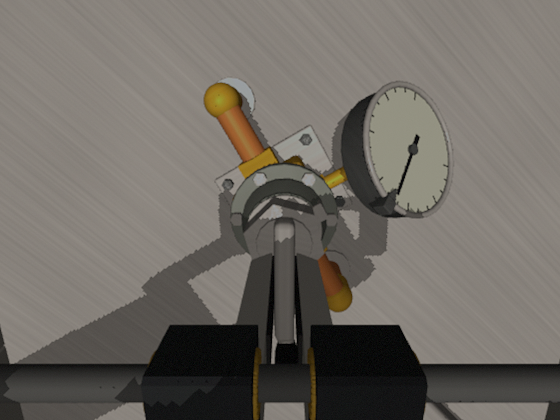

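```bash
python3 - <<'E'
from h import *
im=cv2.imread('pics/w4.png'); c=im[75:225,335:460]; cv2.imwrite('pics/w4g.png',cv2.resize(c,None,fx=4,fy=4,interpolation=cv2.INTER_CUBIC))
E
```

```text
(no output)
```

View pics/w4g.png

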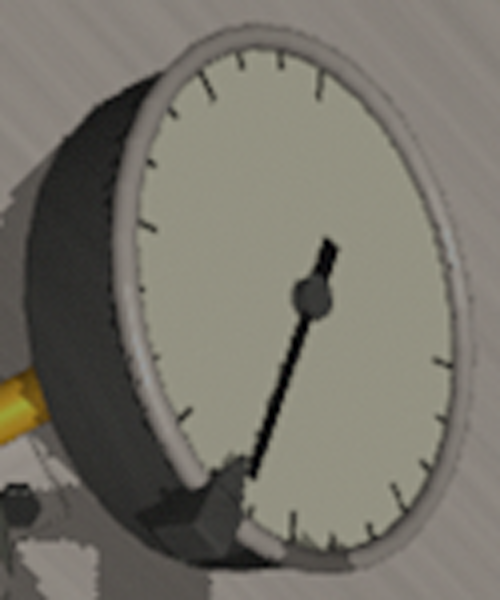

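```bash
python3 - <<'E'
from h import *
d=np.load('pics/w4d.npy');t=np.load('pics/w4T.npy');W=cloud(d,t)
vs,us=np.mgrid[0:420,0:560]; m=(((us-411)/30)**2+((vs-150)/50)**2<1); q=W[m]; c1=np.median(q,0);n=np.linalg.svd(q-c1,full_matrices=False)[2][2]; n*=np.sign(n[2]); print(c1,n,np.degrees(np.arccos(n[2])))
pp=[(413,149.5),(398,193.7),(395.7,190)]
t1=np.load('pics/w1T.npy'); p1=[(390,33),(417.2,62),(397,63.3)]
for lm in (0,.002,.004,.006):
    # mark raised lm above dial; needle 0.002
    for T_,P_ in ((t1,p1),(t,pp)):
        C=dialang(T_,P_[:1],c1,n,.002)[0];N=dialang(T_,P_[1:2],c1,n,.002)[0];M=dialang(T_,P_[2:],c1,n,lm)[0]
        a=N-C;b=M-C; bb=b-(b@n)*n
        print(lm,np.linalg.norm(a).round(4),np.linalg.norm(bb).round(4),'ang',np.arctan2(np.cross(bb,a)@n,a@bb).round(3))
E
```

```text
[ 0.70273953 -0.14051315  0.09826607] [ 0.71986827 -0.38913374  0.57477353] 54.91622609687996
0 0.0392 0.0458 ang 0.708
0 0.0485 0.0454 ang 0.017
0.002 0.0392 0.0504 ang 0.76
0.002 0.0485 0.0496 ang 0.079
0.004 0.0392 0.0551 ang 0.804
0.004 0.0485 0.0539 ang 0.131
0.006 0.0392 0.0598 ang 0.841
0.006 0.0485 0.0584 ang 0.176
```

```bash
python3 - <<'E'
from h import *
t=np.load('pics/w4T.npy');y=np.radians(-16.8);n=np.array([np.sin(.698)*np.cos(y),np.sin(.698)*np.sin(y),np.cos(.698)])
c1=np.array([.7040,-.1405,.100])
pp=[(413,149.5),(398,193.7),(395.7,190)]
t1=np.load('pics/w1T.npy'); p1=[(390,33),(417.2,62),(397,63.3)]
for lm in (0,.002,.004,.006):
    for T_,P_ in ((t1,p1),(t,pp)):
        C=dialang(T_,P_[:1],c1,n,.001)[0];N=dialang(T_,P_[1:2],c1,n,.001)[0];M=dialang(T_,P_[2:],c1,n,lm)[0]
        a=N-C;b=M-C; bb=b-(b@n)*n
        print(lm,C.round(4),np.linalg.norm(a).round(4),np.linalg.norm(bb).round(4),'ang',np.arctan2(np.cross(bb,a)@n,a@bb).round(3))
E
```

```text
0 [ 0.7031 -0.1404  0.102 ] 0.0387 0.0357 ang 0.574
0 [ 0.7035 -0.1402  0.1018] 0.0381 0.0364 ang 0.058
0.002 [ 0.7031 -0.1404  0.102 ] 0.0387 0.0378 ang 0.616
0.002 [ 0.7035 -0.1402  0.1018] 0.0381 0.0381 ang 0.106
0.004 [ 0.7031 -0.1404  0.102 ] 0.0387 0.04 ang 0.653
0.004 [ 0.7035 -0.1402  0.1018] 0.0381 0.04 ang 0.15
0.006 [ 0.7031 -0.1404  0.102 ] 0.0387 0.0422 ang 0.687
0.006 [ 0.7035 -0.1402  0.1018] 0.0381 0.0419 ang 0.19
```

The mark stands about 3 mm proud of the dial. Both views, corrected for that parallax, leave about 0.125 rad (7°) to go.

>>> arm_command(series=[{"delta_pos": [0, 0, 0], "angular": [0, 4, 0]}, {"delta_pos": [0, 0, 0], "angular": [0, 3.5, 0]}, {"delta_pos": [0, 0, 0], "angular": [0, 0, 0]}, {"delta_pos": [0, 0, 0], "angular": [0, 0, 0]}])

```text
time_s: 9.88
tcp_pos: [0.6006, -0.1111, 0.1864]
ee_rot: [-0.629, 0.632, -0.32, 0.32]
contact_force: [-0.5, 0.2, -2.6]
finger_gap: 0.0101
```

```bash
python3 - <<'E'
from h import *
print(st()['ft_torque']);tilt()
t=T('wrist');im,d=r.read_camera('wrist'); cv2.imwrite('pics/w5.png',im); np.save('pics/w5d.npy',d);np.save('pics/w5T.npy',t)
c=im[60:210,340:465]; cv2.imwrite('pics/w5g.png',cv2.resize(c,None,fx=4,fy=4,interpolation=cv2.INTER_CUBIC))
E
```

```text
t 9.88 p [ 0.6006 -0.1111  0.1864] xang -53.8 F [-0.55  0.21 -2.62] gap 0.0101 j [-0.27  0.23  1.25 -0.    1.67  0.67]
[-0.04459645  0.16464496 -0.1049342 ]
tilt fix deg (tool) [ 0.22 -0.    0.08]
```

View pics/w5g.png

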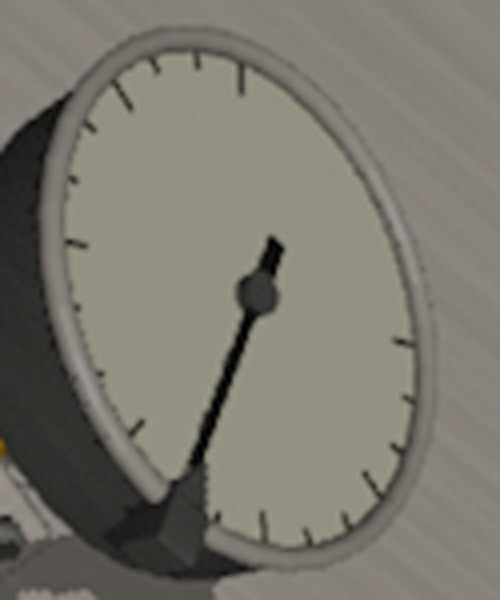

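The needle tip now meets the wedge's point, at about (390,175) in the full image. I'll release and check again from above the gauge.

>>> arm_command(series=[{"delta_pos": [0, 0, 0], "angular": [0, 0, 0]}, {"delta_pos": [0, 0, 0], "angular": [0, 0, 0]}, {"delta_pos": [0, 0, 0], "angular": [0, 0, 0]}, {"delta_pos": [0, 0, 0], "angular": [0, 0, 0]}, {"delta_pos": [0, -15, 0], "angular": [0, 0, 0]}, {"delta_pos": [0, -30, 0], "angular": [0, 0, 0]}, {"delta_pos": [0, -30, 0], "angular": [0, 0, 0]}, {"delta_pos": [0, -25, 0], "angular": [0, 0, 0]}], gripper=120)

```text
time_s: 10.6
tcp_pos: [0.5987, -0.11, 0.2842]
ee_rot: [-0.629, 0.634, -0.322, 0.314]
contact_force: [0.0, -0.7, 1.2]
finger_gap: 0.0498
```

```bash
python3 - <<'E'
from h import *
st();tilt()
# look pose: camera above gauge looking along the dial normal-ish; tool z along gauge dir
plan([0.57,-0.10,0.29],-106,9)
E
```

```text
t 10.6 p [ 0.5987 -0.11    0.2842] xang -53.5 F [ 0.04 -0.66  1.23] gap 0.0498 j [-0.27  0.23  1.05 -0.    1.87  0.66]
tilt fix deg (tool) [ 0.59  0.   -0.4 ]
from [ 0.5987 -0.11    0.2842] -53.5 step 3.4360693182458317 -5.837203981266225
[{"delta_pos": [-3, -1, -2], "angular": [0, 5.8, 0]}, {"delta_pos": [-3, -1, -2], "angular": [0, 5.8, 0]}, {"delta_pos": [-2, -1, -2], "angular": [0, 5.8, 0]}, {"delta_pos": [-2, -1, -3], "angular": [0, 5.8, 0]}, {"delta_pos": [-2, -1, -3], "angular": [0, 5.8, 0]}, {"delta_pos": [-2, -1, -3], "angular": [0, 5.8, 0]}, {"delta_pos": [-1, -1, -3], "angular": [0, 5.8, 0]}, {"delta_pos": [-1, -1, -3], "angular": [0, 5.8, 0]}, {"delta_pos": [-1, -1, -3], "angular": [0, 5.8, 0]}]
```

>>> arm_command(series=[{"delta_pos": [5, -3, 6], "angular": [0, 5.8, 0]}, {"delta_pos": [5, -3, 6], "angular": [0, 5.8, 0]}, {"delta_pos": [4, -3, 6], "angular": [0, 5.8, 0]}, {"delta_pos": [3, 0, 6], "angular": [0, 5.8, 0]}, {"delta_pos": [3, 0, 6], "angular": [0, 5.8, 0]}, {"delta_pos": [2, 0, 6], "angular": [0, 5.8, 0]}, {"delta_pos": [1, 0, 7], "angular": [0, 5.8, 0]}, {"delta_pos": [0, 0, 7], "angular": [0, 5.8, 0]}, {"delta_pos": [0, 0, 7], "angular": [0, 5.8, 0]}, {"delta_pos": [0, 0, 0], "angular": [0, 0, 0]}])

```text
time_s: 11.43
tcp_pos: [0.668, -0.1209, 0.311]
ee_rot: [-0.418, 0.413, -0.567, 0.577]
contact_force: [-0.7, -0.3, 0.2]
finger_gap: 0.0496
```

```bash
python3 - <<'E'
from h import *
st();tilt()
t=T('wrist');im,d=r.read_camera('wrist'); cv2.imwrite('pics/w6.png',im); np.save('pics/w6d.npy',d);np.save('pics/w6T.npy',t)
E
```

```text
t 11.43 p [ 0.668  -0.1209  0.311 ] xang -108.0 F [-0.67 -0.26  0.22] gap 0.0496 j [-0.26  0.39  0.8  -0.    1.94  1.62]
tilt fix deg (tool) [-0.98  0.    0.16]
```

View pics/w6.png

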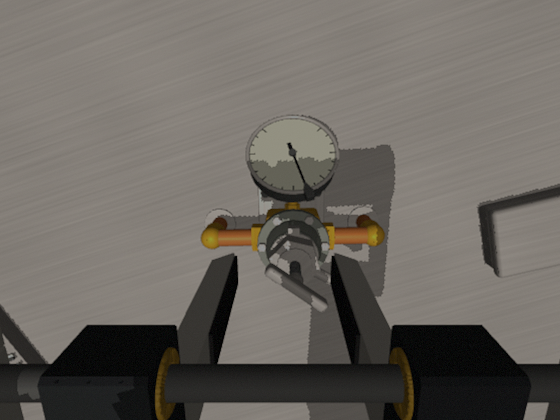

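```bash
python3 - <<'E'
from h import *
im=cv2.imread('pics/w6.png');c=im[105:210,240:345]; c=cv2.convertScaleAbs(c,alpha=1.6); cv2.imwrite('pics/w6g.png',cv2.resize(c,None,fx=5.5,fy=5.5,interpolation=cv2.INTER_CUBIC))
E
```

```text
(no output)
```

View pics/w6g.png

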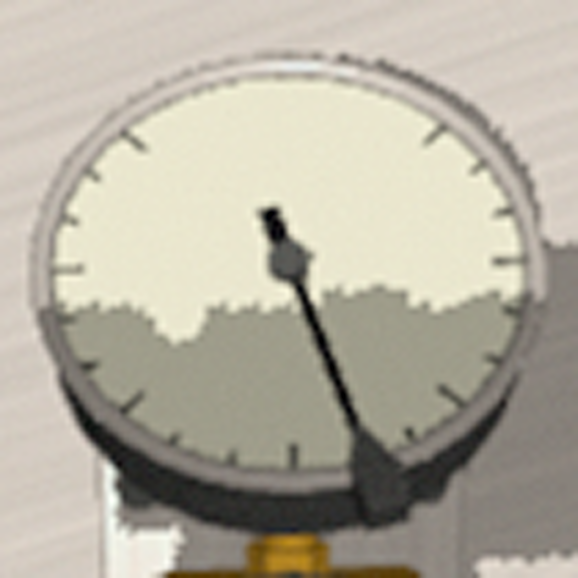

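The needle runs straight into the wedge's tip, at about (305,186) in the full image, so it is on the mark. Now back to the knob.

```bash
python3 - <<'E'
from h import *
plan([0.5446,-0.1655,0.25],-55,9)
E
```

```text
from [ 0.6675 -0.1208  0.3113] -107.8 step 16.049144263725285 5.86464247114338
[{"delta_pos": [9, 7, -11], "angular": [0, -5.9, 0]}, {"delta_pos": [8, 7, -12], "angular": [0, -5.9, 0]}, {"delta_pos": [6, 7, -13], "angular": [0, -5.9, 0]}, {"delta_pos": [5, 7, -14], "angular": [0, -5.9, 0]}, {"delta_pos": [4, 7, -14], "angular": [0, -5.9, 0]}, {"delta_pos": [2, 7, -14], "angular": [0, -5.9, 0]}, {"delta_pos": [1, 7, -15], "angular": [0, -5.9, 0]}, {"delta_pos": [-1, 7, -15], "angular": [0, -5.9, 0]}, {"delta_pos": [-2, 7, -14], "angular": [0, -5.9, 0]}]
```

>>> arm_command(series=[{"delta_pos": [9, 3, -11], "angular": [-0.5, -5.9, 0]}, {"delta_pos": [8, 3, -12], "angular": [-0.5, -5.9, 0]}, {"delta_pos": [6, 3, -13], "angular": [0, -5.9, 0]}, {"delta_pos": [5, 5, -14], "angular": [0, -5.9, 0]}, {"delta_pos": [4, 7, -14], "angular": [0, -5.9, 0]}, {"delta_pos": [2, 10, -14], "angular": [0, -5.9, 0]}, {"delta_pos": [1, 12, -15], "angular": [0, -5.9, 0]}, {"delta_pos": [-1, 12, -15], "angular": [0, -5.9, 0]}, {"delta_pos": [-2, 10, -14], "angular": [0, -5.9, 0]}, {"delta_pos": [0, 0, 0], "angular": [0, 0, 0]}])

```text
time_s: 12.32
tcp_pos: [0.539, -0.1708, 0.2466]
ee_rot: [-0.639, 0.642, -0.297, 0.301]
contact_force: [1.3, -0.7, -0.5]
finger_gap: 0.0498
```

```bash
python3 - <<'E'
from h import *
st();tilt()
t=T('wrist');im,d=r.read_camera('wrist'); cv2.imwrite('pics/w7.png',im); np.save('pics/w7d.npy',d);np.save('pics/w7T.npy',t)
W=cloud(d,t);q=W.reshape(-1,3); m=(q[:,2]>.178)&(q[:,2]<.186)&(np.hypot(q[:,0]-.5446,q[:,1]+.1655)<.025); q=q[m]; print(len(q),q.mean(0),(q.min(0)+q.max(0))/2,np.ptp(q,0))
E
```

```text
t 12.32 p [ 0.539  -0.1708  0.2466] xang -50.0 F [ 1.26 -0.7  -0.55] gap 0.0498 j [-0.4   0.11  1.26 -0.    1.76  0.47]
tilt fix deg (tool) [ 0.09 -0.    0.35]
342 [ 0.54462293 -0.16466927  0.18132534] [ 0.54397663 -0.16513451  0.18078154] [0.01494627 0.01475901 0.00554275]
```

View pics/w7.png

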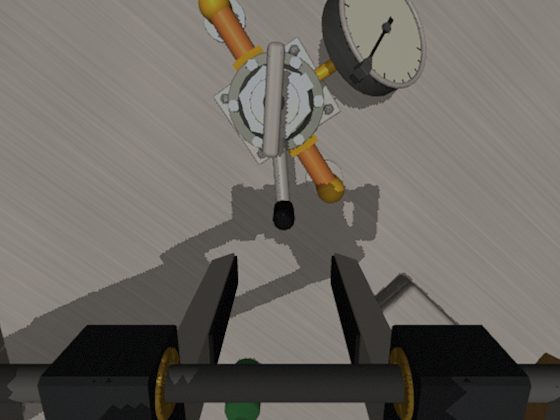

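The wrist picture shows the knob at (284,214), still where I left it. Next I'll descend and grip.

>>> arm_command(series=[{"delta_pos": [-1, 18, 4], "angular": [0, 0, 0]}, {"delta_pos": [0, 24, 3], "angular": [0, 0, 0.2]}, {"delta_pos": [0, 24, 0], "angular": [0, 0, 0]}, {"delta_pos": [0, 18, 0], "angular": [0, 0, 0]}, {"delta_pos": [0, 4, 0], "angular": [0, 0, 0]}])

```text
time_s: 12.78
tcp_pos: [0.5521, -0.1652, 0.1662]
ee_rot: [0.64, -0.639, 0.293, -0.309]
contact_force: [-1.2, -0.3, -0.1]
finger_gap: 0.0496
```

```bash
python3 -c "
from h import *
lev()"
```

```text
t 12.78 p [ 0.5521 -0.1652  0.1662] xang -50.4 F [-1.17 -0.31 -0.12] gap 0.0496 j [-0.39  0.14  1.39  0.    1.59  0.49]
tilt fix deg (tool) [-0.65  0.    1.13]
lever ang 228.65730158305868 r 0.07452405231073814 Ft(ccw+) -0.6733996136492201 Fr 1.004835472626958 xang ideal -41.34269841694132
```

>>> arm_command(series=[{"delta_pos": [-4, 8, -5], "angular": [-0.3, 0, 0.6]}, {"delta_pos": [-1, 7, -1], "angular": [-0.3, 0, 0.4]}, {"delta_pos": [0, 1, 0], "angular": [0, 0, 0]}], gripper=190)

```text
time_s: 13.03
tcp_pos: [0.5458, -0.1646, 0.151]
ee_rot: [0.64, -0.64, 0.3, -0.302]
contact_force: [-0.9, -0.6, 0.0]
finger_gap: 0.0333
```

```bash
python3 -c "
from h import *
lev()"
```

```text
t 13.03 p [ 0.5458 -0.1646  0.151 ] xang -50.4 F [-0.9  -0.56  0.03] gap 0.0333 j [-0.39  0.15  1.41  0.    1.58  0.49]
tilt fix deg (tool) [-0.1   0.    0.17]
lever ang 224.9574965456284 r 0.07840886893491432 Ft(ccw+) -0.24277005937111082 Fr 1.0307178443562728 xang ideal -45.0425034543716
```

>>> arm_command(series=[{"delta_pos": [0, 0, -1], "angular": [0, 0, 0]}, {"delta_pos": [0, 0, 0], "angular": [0, 0, 0]}, {"delta_pos": [0, 0, 0], "angular": [0, 0, 0]}], gripper=255, squeeze=10)

```text
time_s: 13.28
tcp_pos: [0.5462, -0.1656, 0.1529]
ee_rot: [0.64, -0.639, 0.299, -0.303]
contact_force: [0.2, 0.1, -3.5]
finger_gap: 0.0155
```

```bash
python3 -c "
from h import *
lev()"
```

```text
t 13.28 p [ 0.5462 -0.1656  0.1529] xang -50.4 F [ 0.17  0.12 -3.49] gap 0.0155 j [-0.39  0.14  1.41  0.    1.58  0.49]
tilt fix deg (tool) [-0.19  0.    0.3 ]
lever ang 225.6222510342603 r 0.07884083446720051 Ft(ccw+) 0.038587573964886046 Fr -0.19891014989386016 xang ideal -44.3777489657397
```

```bash
cat >> h.py <<'E'
def arc(step,n,dx,rr=.0797,z=.151):
    s=r.observe(); M=q2R(s['ee_rot']); x=np.degrees(np.arctan2(M[1,0],M[0,0])); p=np.array(s['tcp_pos']); v=p[:2]-AX; a=np.degrees(np.arctan2(v[1],v[0]))%360
    rows=[]; cur=p.copy()
    for i in range(n):
        a+=step; A=np.radians(a); t=np.array([*(AX+rr*np.array([np.cos(A),np.sin(A)])),z]); d=(t-cur)*1000; X=np.radians(x)
        rows.append({"delta_pos":[round(float(d[0]*np.cos(X)+d[1]*np.sin(X)),1),round(float(-d[2]),1),round(float(-d[0]*np.sin(X)+d[1]*np.cos(X)),1)],"angular":[0,-dx,0]})
        cur=t; x+=dx
    print(json.dumps(rows))
E
python3 -c "
from h import *
arc(-5,6,-5)"
```

```text
[{"delta_pos": [-6.8, 1.9, -1.3], "angular": [0, 5, 0]}, {"delta_pos": [-6.9, -0.0, -0.4], "angular": [0, 5, 0]}, {"delta_pos": [-6.9, -0.0, -0.4], "angular": [0, 5, 0]}, {"delta_pos": [-6.9, -0.0, -0.4], "angular": [0, 5, 0]}, {"delta_pos": [-6.9, -0.0, -0.4], "angular": [0, 5, 0]}, {"delta_pos": [-6.9, -0.0, -0.4], "angular": [0, 5, 0]}]
```

>>> arm_command(series=[{"delta_pos": [-6.8, 1, -0.8], "angular": [0, 5, 0]}, {"delta_pos": [-6.9, 0, -0.4], "angular": [0, 5, 0]}, {"delta_pos": [-6.9, 0, -0.4], "angular": [0, 5, 0]}, {"delta_pos": [-6.9, 0, -0.4], "angular": [0, 5, 0]}, {"delta_pos": [-6.9, 0, -0.4], "angular": [0, 5, 0]}, {"delta_pos": [-6.9, 0, -0.4], "angular": [0, 5, 0]}])

```text
time_s: 13.78
tcp_pos: [0.5273, -0.1336, 0.1529]
ee_rot: [0.535, -0.533, 0.458, -0.469]
contact_force: [0.4, -1.0, -3.1]
finger_gap: 0.016
```

```bash
python3 -c "
from h import *
lev();arc(-4,5,-4)"
```

```text
t 13.78 p [ 0.5273 -0.1336  0.1529] xang -81.9 F [ 0.37 -1.01 -3.08] gap 0.016 j [-0.35  0.08  1.48 -0.    1.56  1.08]
tilt fix deg (tool) [-0.64  0.    0.59]
lever ang 198.27529973884762 r 0.07789798541673565 Ft(ccw+) 1.0719481412542884 Fr -0.034850822516921495 xang ideal -71.72470026115238
[{"delta_pos": [-5.2, 1.9, -2.6], "angular": [0, 4, 0]}, {"delta_pos": [-5.5, -0.0, -0.8], "angular": [0, 4, 0]}, {"delta_pos": [-5.5, -0.0, -0.8], "angular": [0, 4, 0]}, {"delta_pos": [-5.5, -0.0, -0.8], "angular": [0, 4, 0]}, {"delta_pos": [-5.5, -0.0, -0.8], "angular": [0, 4, 0]}]
```

>>> arm_command(series=[{"delta_pos": [-5.5, 0, -0.8], "angular": [-0.3, 2, 0.3]}, {"delta_pos": [-5.5, 0, -0.8], "angular": [-0.3, 2, 0.3]}, {"delta_pos": [-5.5, 0, -0.6], "angular": [0, 2, 0]}, {"delta_pos": [-5.5, 0, -0.4], "angular": [0, 3, 0]}, {"delta_pos": [-5.5, 0, -0.3], "angular": [0, 3, 0]}])

```text
time_s: 14.2
tcp_pos: [0.5235, -0.1109, 0.1529]
ee_rot: [-0.477, 0.479, -0.517, 0.525]
contact_force: [-0.0, -3.4, -2.7]
finger_gap: 0.0156
```

```bash
python3 -c "
from h import *
lev();arc(-4,5,-3,rr=.079)"
```

```text
t 14.2 p [ 0.5235 -0.1109  0.1529] xang -94.9 F [-0.04 -3.38 -2.71] gap 0.0156 j [-0.31  0.07  1.5  -0.01  1.57  1.35]
tilt fix deg (tool) [-0.31  0.    0.55]
lever ang 181.2797231263739 r 0.07784242958634763 Ft(ccw+) 3.374853859781907 Fr 0.11420706475151196 xang ideal -88.72027687362609
[{"delta_pos": [-5.4, 1.9, -1.6], "angular": [0, 3, 0]}, {"delta_pos": [-5.5, -0.0, -0.3], "angular": [0, 3, 0]}, {"delta_pos": [-5.5, -0.0, -0.2], "angular": [0, 3, 0]}, {"delta_pos": [-5.5, -0.0, -0.1], "angular": [0, 3, 0]}, {"delta_pos": [-5.5, -0.0, -0.0], "angular": [0, 3, 0]}]
```

>>> arm_command(series=[{"delta_pos": [-4.5, 0, -0.5], "angular": [-0.1, 3, 0.2]}, {"delta_pos": [-4.5, 0, -0.3], "angular": [-0.1, 3, 0.2]}, {"delta_pos": [-4.5, 0, -0.2], "angular": [0, 3, 0.1]}])

```text
time_s: 14.45
tcp_pos: [0.5243, -0.0993, 0.1529]
ee_rot: [-0.433, 0.433, -0.557, 0.561]
contact_force: [-1.5, -1.7, -2.4]
finger_gap: 0.016
```

```bash
python3 -c "
from h import *
lev()"
```

```text
t 14.45 p [ 0.5243 -0.0993  0.1529] xang -104.5 F [-1.46 -1.7  -2.4 ] gap 0.016 j [-0.29  0.06  1.5  -0.    1.57  1.53]
tilt fix deg (tool) [-0.24  0.    0.25]
lever ang 172.64961161881067 r 0.07760404260738443 Ft(ccw+) 1.8749163917555913 Fr 1.2339577390613663 xang ideal -97.35038838118933
```

Ft is still only 1.9 N, so the nut is slack. Going on.

>>> arm_command(series=[{"delta_pos": [-4.5, 0, -0.2], "angular": [-0.1, 2.5, 0.2]}, {"delta_pos": [-4.5, 0, 0], "angular": [-0.1, 2.5, 0]}, {"delta_pos": [-4.5, 0, 0], "angular": [0, 3, 0]}, {"delta_pos": [-4.5, 0, 0], "angular": [0, 3, 0]}])

```text
time_s: 14.78
tcp_pos: [0.5278, -0.0854, 0.1529]
ee_rot: [-0.371, 0.376, -0.599, 0.602]
contact_force: [-2.8, -3.7, -2.7]
finger_gap: 0.0159
```

```bash
python3 -c "
from h import *
lev();arc(-4,3,-3,rr=.0785)"
```

```text
t 14.78 p [ 0.5278 -0.0854  0.1529] xang -116.2 F [-2.85 -3.72 -2.75] gap 0.0159 j [-0.26  0.07  1.49 -0.01  1.58  1.77]
tilt fix deg (tool) [ 0.01 -0.    0.52]
lever ang 162.04787161849174 r 0.07726113857445882 Ft(ccw+) 4.414246342643764 Fr 1.5612838805608855 xang ideal -107.95212838150826
[{"delta_pos": [-5.3, 1.9, -1.8], "angular": [0, 3, 0]}, {"delta_pos": [-5.5, -0.0, -0.5], "angular": [0, 3, 0]}, {"delta_pos": [-5.5, -0.0, -0.4], "angular": [0, 3, 0]}]
```

>>> arm_command(series=[{"delta_pos": [-4.5, 0, -1], "angular": [0, 2, 0.3]}, {"delta_pos": [-4.5, 0, -0.5], "angular": [0, 2, 0.2]}])

```text
time_s: 14.95
tcp_pos: [0.5298, -0.0806, 0.153]
ee_rot: [-0.348, 0.352, -0.612, 0.617]
contact_force: [-3.2, -5.7, -2.3]
finger_gap: 0.0159
```

```bash
python3 -c "
from h import *
lev()"
```

```text
t 14.95 p [ 0.5298 -0.0806  0.153 ] xang -120.6 F [-3.22 -5.7  -2.33] gap 0.0159 j [-0.25  0.07  1.49 -0.01  1.58  1.85]
tilt fix deg (tool) [-0.16  0.    0.5 ]
lever ang 158.174135110169 r 0.07705643289222282 Ft(ccw+) 6.485684211746993 Fr 0.8698482469465927 xang ideal -111.825864889831
```

>>> arm_command(series=[{"delta_pos": [-5.5, 0, -1], "angular": [0, 2, 0.3]}, {"delta_pos": [-5.5, 0, -0.7], "angular": [0, 2, 0.3]}, {"delta_pos": [-5.5, 0, -0.7], "angular": [0, 2, 0]}])

```text
time_s: 15.2
tcp_pos: [0.533, -0.0744, 0.153]
ee_rot: [-0.31, 0.319, -0.629, 0.638]
contact_force: [-3.8, -8.0, -1.7]
finger_gap: 0.0159
```

```bash
python3 -c "
from h import *
lev()"
```

```text
t 15.2 p [ 0.533  -0.0744  0.153 ] xang -127.3 F [-3.76 -8.02 -1.72] gap 0.0159 j [-0.23  0.08  1.48 -0.02  1.58  1.99]
tilt fix deg (tool) [-0.4  0.   1. ]
lever ang 153.0260313830972 r 0.07667422428668906 Ft(ccw+) 8.851587714685067 Fr -0.2869135065599343 xang ideal -116.9739686169028
```

>>> arm_command(series=[{"delta_pos": [-7, 0, -1], "angular": [0, 1, 0.4]}, {"delta_pos": [-7, 0, -1], "angular": [0, 1, 0.4]}])

```text
time_s: 15.37
tcp_pos: [0.5354, -0.0703, 0.1529]
ee_rot: [-0.294, 0.306, -0.634, 0.647]
contact_force: [-7.3, -9.5, 0.6]
finger_gap: 0.0161
```

```bash
python3 -c "
from h import *
lev();print(r.observe()['ft_torque'])"
```

```text
t 15.37 p [ 0.5354 -0.0703  0.1529] xang -129.7 F [-7.31 -9.51  0.63] gap 0.0161 j [-0.22  0.08  1.48 -0.02  1.58  2.04]
tilt fix deg (tool) [-0.54  0.    1.31]
lever ang 149.4220382737164 r 0.07656066943055634 Ft(ccw+) 11.906752543474136 Fr 1.4508228619588501 xang ideal -120.5779617262836
[-1.63062813  1.36947935  0.01048236]
```

```bash
python3 -c "
from h import *
for i in range(3):
    r.read_camera('scene'); lev()"
```

```text
t 15.42 p [ 0.5356 -0.0698  0.1529] xang -129.8 F [-6.11 -8.63 -0.2 ] gap 0.0162 j [-0.22  0.08  1.48 -0.02  1.58  2.05]
tilt fix deg (tool) [-0.53  0.    1.28]
lever ang 149.05452474705803 r 0.07656931361080678 Ft(ccw+) 10.543036705223184 Fr 0.7983532448795555 xang ideal -120.94547525294197
t 15.47 p [ 0.5356 -0.0698  0.1529] xang -129.7 F [-5.6  -8.41 -1.29] gap 0.0157 j [-0.22  0.08  1.48 -0.02  1.58  2.04]
tilt fix deg (tool) [-0.53  0.    1.25]
lever ang 149.0516151287051 r 0.07659213956099672 Ft(ccw+) 10.09543149131051 Fr 0.48169005493017913 xang ideal -120.9483848712949
t 15.52 p [ 0.5356 -0.0698  0.153 ] xang -129.7 F [-6.01 -8.57 -0.28] gap 0.0162 j [-0.22  0.08  1.48 -0.02  1.58  2.04]
tilt fix deg (tool) [-0.53  0.    1.24]
lever ang 149.0514927320195 r 0.07657979749756422 Ft(ccw+) 10.443304944629697 Fr 0.7449767732830096 xang ideal -120.94850726798049
```

The steady reading is 10.4 N. A bit more.

>>> arm_command(series=[{"delta_pos": [-7.5, 0, -1], "angular": [0, 0, 0.5]}, {"delta_pos": [-7.7, 0, -1], "angular": [0, 0, 0.5]}])

```text
time_s: 15.68
tcp_pos: [0.538, -0.0655, 0.1529]
ee_rot: [-0.292, 0.305, -0.634, 0.648]
contact_force: [-9.5, -11.1, 0.4]
finger_gap: 0.0159
```

```bash
python3 -c "
from h import *
lev()
for i in range(2):
    r.read_camera('scene'); lev()"
```

```text
t 15.68 p [ 0.538  -0.0655  0.1529] xang -130.1 F [ -9.45 -11.11   0.39] gap 0.0159 j [-0.21  0.09  1.47 -0.03  1.58  2.06]
tilt fix deg (tool) [-0.54  0.    1.43]
lever ang 145.40651898867569 r 0.07690410442968955 Ft(ccw+) 14.510429771980858 Fr 1.4751076232792917 xang ideal -124.59348101132431
t 15.73 p [ 0.5385 -0.0648  0.1529] xang -130.0 F [-6.43 -7.6   0.2 ] gap 0.0164 j [-0.21  0.09  1.47 -0.03  1.58  2.06]
tilt fix deg (tool) [-0.53  0.    1.35]
lever ang 144.71952433495176 r 0.07694090511072023 Ft(ccw+) 9.92121245373107 Fr 0.8580678223704931 xang ideal -125.28047566504824
t 15.78 p [ 0.5385 -0.0647  0.1529] xang -130.0 F [-5.46 -8.37 -0.1 ] gap 0.0163 j [-0.21  0.09  1.47 -0.02  1.58  2.06]
tilt fix deg (tool) [-0.54  0.    1.33]
lever ang 144.69747642189645 r 0.07693226951457266 Ft(ccw+) 9.98635108468977 Fr -0.3858303485706004 xang ideal -125.30252357810355
```

The push peaked at 14.5 N while moving, transients included, and the extrapolated trend puts the nut at 12–13 N. That is about 0.43 rad past first bite and matches the expected bite. I'll relax, release and back off.

>>> arm_command(series=[{"delta_pos": [0, 0, 0], "angular": [0, 0, 0]}, {"delta_pos": [0, 0, 0], "angular": [0, 0, 0]}])

```text
time_s: 15.95
tcp_pos: [0.5379, -0.0657, 0.153]
ee_rot: [-0.292, 0.304, -0.635, 0.647]
contact_force: [1.0, 1.5, -3.0]
finger_gap: 0.0163
```

```bash
python3 -c "
from h import *
lev()"
```

```text
t 15.95 p [ 0.5379 -0.0657  0.153 ] xang -130.1 F [ 0.96  1.48 -2.95] gap 0.0163 j [-0.21  0.09  1.47 -0.03  1.58  2.06]
tilt fix deg (tool) [-0.5   0.    1.36]
lever ang 145.52786805224366 r 0.07692968763049324 Ft(ccw+) -1.7607669831787813 Fr 0.04789682710646936 xang ideal -124.47213194775634
```

>>> arm_command(series=[{"delta_pos": [0, 0, 0], "angular": [0, 0, 0]}, {"delta_pos": [0, 0, 0], "angular": [0, 0, 0]}, {"delta_pos": [0, 0, 0], "angular": [0, 0, 0]}, {"delta_pos": [0, -5, 0], "angular": [0, 0, 0.3]}, {"delta_pos": [0, -25, 0], "angular": [0, 0, 0.4]}, {"delta_pos": [0, -35, 0], "angular": [0, 0, 0.4]}, {"delta_pos": [0, -35, 0], "angular": [0, 0, 0]}, {"delta_pos": [0, -35, 0], "angular": [0, 0, 0]}], gripper=130)

```text
time_s: 16.62
tcp_pos: [0.5347, -0.0621, 0.286]
ee_rot: [0.295, -0.303, 0.641, -0.641]
contact_force: [0.9, -0.4, -0.8]
finger_gap: 0.0461
```

```bash
python3 -c "
from h import *
st();tilt();plan([.65,-.125,.31],-106,6)"
```

```text
t 16.62 p [ 0.5347 -0.0621  0.286 ] xang -130.0 F [ 0.94 -0.41 -0.77] gap 0.0461 j [-0.22  0.07  1.23 -0.01  1.85  2.05]
tilt fix deg (tool) [ 0.28 -0.    0.52]
from [ 0.5347 -0.0621  0.286 ] -130.0 step 22.24857935550228 3.9974069829948915
[{"delta_pos": [-4, -4, 21], "angular": [0, -4.0, 0]}, {"delta_pos": [-3, -4, 22], "angular": [0, -4.0, 0]}, {"delta_pos": [-1, -4, 22], "angular": [0, -4.0, 0]}, {"delta_pos": [0, -4, 22], "angular": [0, -4.0, 0]}, {"delta_pos": [2, -4, 22], "angular": [0, -4.0, 0]}, {"delta_pos": [3, -4, 22], "angular": [0, -4.0, 0]}]
```

>>> arm_command(series=[{"delta_pos": [-4, -4, 21], "angular": [0, -4, 0.3]}, {"delta_pos": [-3, -4, 22], "angular": [0, -4, 0]}, {"delta_pos": [-1, -4, 22], "angular": [0, -4, 0]}, {"delta_pos": [0, 0, 22], "angular": [0, -4, 0]}, {"delta_pos": [2, 0, 18], "angular": [0, -4, 0]}, {"delta_pos": [3, 0, 12], "angular": [0, -4, 0]}, {"delta_pos": [0, 0, 0], "angular": [0, 0, 0]}])

```text
time_s: 17.2
tcp_pos: [0.6461, -0.1213, 0.3225]
ee_rot: [-0.439, 0.426, -0.551, 0.568]
contact_force: [0.5, 0.0, -0.5]
finger_gap: 0.0461
```

```bash
python3 - <<'E'
from h import *
st();t=T('wrist');im,d=r.read_camera('wrist'); cv2.imwrite('pics/w8.png',im);np.save('pics/w8d.npy',d);np.save('pics/w8T.npy',t)
c=im[60:340,170:420]; c=cv2.convertScaleAbs(c,alpha=1.5); cv2.imwrite('pics/w8g.png',cv2.resize(c,None,fx=2.1,fy=2.1,interpolation=cv2.INTER_CUBIC))
W=cloud(d,t);q=W.reshape(-1,3); m=(q[:,2]>.198)&(q[:,2]<.213)&(np.hypot(q[:,0]-.6013,q[:,1]+.1092)<.04); q=q[m]
c=q[:,:2].mean(0);u,s,v=np.linalg.svd(q[:,:2]-c,full_matrices=False); print(len(q),c,np.degrees(np.arctan2(v[0,1],v[0,0]))%180)
E
```

```text
t 17.2 p [ 0.6461 -0.1213  0.3225] xang -104.6 F [ 0.53  0.   -0.51] gap 0.0461 j [-0.27  0.32  0.86  0.    1.93  1.55]
900 [ 0.60324745 -0.10922143] 35.91447653546555
```

View pics/w8g.png

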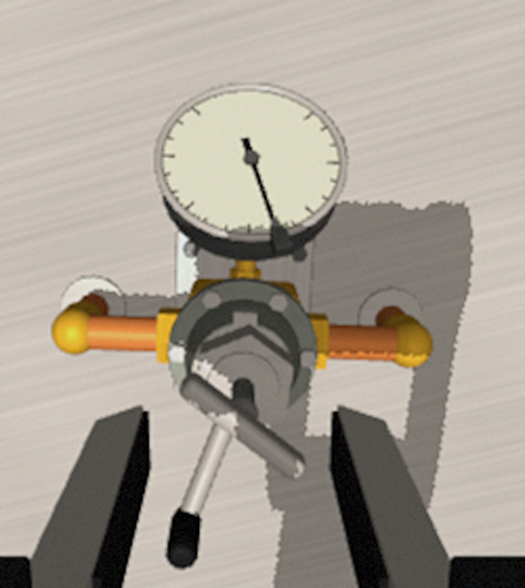

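The picture shows the needle on the wedge's tip at (275,228 in the crop) and the bar at 36°. The lever has stayed in its tightened place, with the knob at (183,540). I'll back further away and hand in.

>>> arm_command(series=[{"delta_pos": [0, -20, -20], "angular": [0, 0, 0]}, {"delta_pos": [0, -20, -30], "angular": [0, 0, 0]}, {"delta_pos": [0, -15, -30], "angular": [0, 0, 0]}, {"delta_pos": [0, 0, -15], "angular": [0, 0, 0]}, {"delta_pos": [0, 0, 0], "angular": [0, 0, 0]}, {"delta_pos": [0, 0, 0], "angular": [0, 0, 0]}])

```text
time_s: 17.75
tcp_pos: [0.5451, -0.0921, 0.3774]
ee_rot: [-0.436, 0.423, -0.555, 0.569]
contact_force: [0.4, 0.6, -0.5]
finger_gap: 0.0463
```

```bash
python3 -c "
from h import *
st(); print(r.job_done())"
```

```text
t 17.75 p [ 0.5451 -0.0921  0.3774] xang -105.2 F [ 0.38  0.56 -0.54] gap 0.0463 j [-0.27  0.1   1.01  0.    2.    1.57]
the job is handed in; nothing more can be done
None
```

The regulator is reset: the needle is on the set mark and the lock nut is tight again. I handed the job in at about 17.8 s.

- **Loosening:** I turned the lock nut's lever about 48° anticlockwise until it ran free, before touching the T-handle.
- **Setting:** I turned the T-handle about 36.5° clockwise.
- **Tightening:** I took the lever clockwise to about 145°, some 31° past where it started. It began to bite at about 170°.
- **Last checks:** The last wrist picture shows the needle's tip on the mark's tip and the lever where I left it. The gripper was clear of everything and the force readings were near zero. I didn't take a separate picture of the other things on the bench; I noticed no contact with them or the gauge.

**Readings that disagreed:** the push at the knob peaked at 14.5 N while moving, but read about 10 N when held still. From how the force rose, I put the tightening at about 12–13 N, so it is an estimate, not an exact 12 N.

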